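# Reassemble the pantry's food processor and hold its lid at pulse

## Task

The food processor on the packing table has just been washed: put it back together and give it a test pulse. Slip the thrower disc (the smaller one) down over the spindle onto the drive plate and the slicing disc on top of it, both hub up, then set the lid home in the bowl with its lugs in the openings and turn it clockwise against its spring to the pulse marks, half way to the lock, never letting it click into the lock. Finish still gripping the lid and holding it at pulse, and leave the other things on the table where they are.

Things in the scene. Friction and masses are not known exactly. Their poses are not given: they have to be found in the camera images.
- processor: compact food processor, fixed. Origin: on the bowl's axis at table height; +x points to the bowl's handle, which reaches 115 mm from the axis. Round white motor base 180 mm across, 83 mm tall; clear bowl inside 120, outside 132 mm across, flat rim 170 mm above the table. Angles given are in this frame, counter-clockwise from above
- disc_seat (a point): centre of the top of the grey drive plate (40 mm across) in the middle of the bowl, 112 mm above the table, on which the discs stack; axes as the processor. From it the spindle stands up, 12 mm thick, tapered tip 151 mm above the table
- bowl_mouth (a point): centre of the bowl's mouth at rim level; axes as the processor. Round the rim stands a bayonet collar: three hooks, each 70 degrees long, centred at 0, 120 and 240 degrees, and between them three 50-degree openings for the lid's lugs, centred at 60, 180 and 300 degrees
- pulse_mark (a point): black raised pulse mark on the hook by the handle, at 29 degrees, 71 mm from the axis (like ones on the other hooks at 149 and 269). A hook is an upright wall at radius 75.5 to 79.5 mm with a lip reaching in to radius 64 mm; lip underside 8.5 mm, top 12.5 mm above the rim
- interlock (a joint): sprung interlock slide in the hook by the handle (rad about the axis, clockwise from above grows, 0 at rest). A lug meets it 15 degrees clockwise of mid-opening, then pushes it one to one; it pushes back 0.2 to 0.45 N m and returns if let go. 0.28: pointers at the pulse marks, half of the lid's 65-degree turn. Lock catch met at 0.55, clicked past 0.7; stop 0.92
- thrower: thrower disc, white plastic, lying hub up; goes on the drive plate first. Plate 90 mm across, 5 mm thick, two low radial ribs on it (to 12 mm high, 20 to 44 mm from the centre, along +x and -x); hub 26 mm across, to 18 mm above the underside; through bore 16.6 mm. Origin: centre of the underside, z up. 60 g
- slicer: slicing disc, steel plate 104 mm across, 5 mm thick, one slot with a raised blade (to 9 mm) along +x, lying hub up; hub 26 mm across, to 19 mm above the underside; through bore 16.6 mm. Origin: centre of the underside, z up. About 120 g. It rests on the thrower's hub, its origin 18 mm above disc_seat
- lid: white lid, right way up; origin: centre of its underside, z up. Plug 112 mm across (tapered to 92 mm at the bottom); from 16 to 22 mm up a plate 120 mm across with three lugs, 20 degrees wide, to radius 70.5 mm (a small tooth to 73.5), at 0, 120 and 240 degrees from its x axis, a black pointer at each. Home, the lugs lie on the bowl's rim: origin 16 mm below bowl_mouth. About 160 g
- feed_tube (a point): top centre of the lid's feed tube with its pusher, the place to grip: upright round tube 48 mm across, from 22 to 80 mm above the lid's underside; axes as the lid. The lid drops in with its x axis at 60, 180 or 300 degrees (+-15) in the processor's frame, then turns clockwise from above; the lugs have 2.5 mm of play under the lips
- can: bystander, not to be disturbed: food tin, upright, 74 mm across, 108 mm tall. Origin: centre of its underside
- jar: bystander, not to be disturbed: screw-top jar, upright, 70 mm across, 95 mm tall. Origin: centre of its underside
- apple: bystander, not to be disturbed: apple, 72 mm across, 66 mm tall. Origin: centre of its underside
- carton: bystander, not to be disturbed: small flat carton, 65 x 120 x 42 mm. Origin: centre of its underside
- bowl: bystander, not to be disturbed: open steel bowl, 124 mm across, 55 mm tall. Origin: centre of its underside
- beaker: bystander, not to be disturbed: white measuring mug with a handle, 76 mm across, 90 mm tall. Origin: centre of its underside
- scraper: bystander, not to be disturbed: spatula lying flat, 250 mm long, low. Origin: middle of its length

How it is judged:
By the outcome, as a careful person would: the job done as asked, in the order asked, and still so for the second after the job is handed in, while the arm keeps its last pose, push and grip.
It also fails if it takes over 72 s, if anything falls off the work surface, if the arm or the gripper's body presses on something with over 40 N, if the wrist force passes 120 N, or if a joint passes its speed limit or range.

## Robot

A 6-joint arm with a two-finger parallel gripper is mounted at the origin on the work surface. World frame = base frame: x ahead of the robot, y to its left, z up, the work surface at z = 0. Lengths are in mm, angles in rad, forces in N, time in s.
With the tool pointing down it reaches from about 225 to 725 mm from the base axis. Payload 3.1 kg.
Tool frame: the origin (TCP) lies on the centre line of the jaws, within the pads' length; the fingertips stand 17 mm ahead of it and the grasp point (between the pads) lies 2 mm behind it; z points along the fingers, y is the line along which they close (so a half turn about z gives the same grasp; the last joint's range is limited). The gripper opens to 85 mm and grips with 20 to 120 N. Pads are 22 mm wide; open, the fingers measure 114 mm over their backs; the gripper's body (76 mm by 85 mm) begins 54 mm behind the grasp point. The pads swing forward as they close: fully open they stand 13 mm farther back than shut.
Start: joints at [-1.328, 0.048, 0.099, 1.622, 0, 1.443], TCP at [190.224, -489.318, 217.012] pointing down, gripper open.
Joint ranges: [-2.91, 2.91], [-0.99, 1.94], [-1.21, 1.42], [-2.12, 2.29], [-1.49, 1.47], [-3.14, 3.14]. Speed limits (rad/s): [2.79, 2.79, 3.14, 3.14, 3.14, 3.14].

## Interface

Orientations are given as a unit quaternion [w, x, y, z].
In Python, from bench import robot gives the robot as it stands. The module is installed in compiled form; this text tells all that it offers.
- The arm moves only by the tool drive_tool, never from a script. Its argument "series" is text: rows parted by semicolons, each of 7 numbers parted by spaces: the turn, a rotation vector about the tool's x, y, z in degrees, then the shift along the tool's x, y, z in m, then the gripper's target within -1 to 1 (fully open at 1, half-way at 0, shut at -1). In form: rx ry rz dx dy dz claw; .... A call has exactly 5 rows; each row is the pose to reach, as a shift and turn from the pose commanded when the call began, along the tool's axes at that moment; what a row does not reach only later rows make up. A row lasts 1/12 s, in which the tool goes at most 41.7 mm and 7.16 degrees, less where a joint would pass 70% of its speed; a pose out of reach is approached as far as the arm can. A call with a gripper value outside its range is refused whole. The fingers move at their own pace and stop on an object; "squeeze" is the grip in N (left out, the last holds). Time passes only in rows, so rows that repeat a pose let the fingers close, or fill a call up. It gives the time, the measured TCP pose, the force, the opening and the grip force at its end, in the units of the state.
- robot.state(): the state, without advancing time (a new reading comes with each control period).
- robot.get_image(name): name is "side" or "top" or "wrist"; returns (picture, depth): 400x640x3 uint8, red, green, blue; 400x640 float32, mm along the optical axis (not along the pixel's ray), 0 where there is no reading.
- robot.get_calibration(name): a dict with "intrinsics" (3x3 intrinsics, pixels), "rvec" (rotation vector, rad) and "tvec" (3), from world to camera coordinates, as OpenCV has them; the wrist camera has in their place "T_tool_cam" (4x4, takes a point from camera to tool coordinates, whose origin is the TCP and whose axes are the flange's). Camera axes: x right, y down, z forward; pixel columns grow to the right and rows downward; lengths in mm; the calibration is good to about 2 mm. The wrist camera is an equidistant fisheye: a pixel r from the principal point sees the ray r / f radians off the axis. A picture is of the moment at which its call begins: read the wrist's pose just before it. get_calibration takes no time and is no camera call.
- robot.finish_job(): hands the job in; it is judged then, once.
The state is a dict: "clock": time; "joints": joint angles; "dq": joint speeds; "effort": joint torques, N m; "eef_pos": TCP position; "tool_rot": TCP orientation; "contact_force": force on the tool from outside, world axes, zero at the start; "moment": the same for the moment, N m; "grip_width": finger opening in mm; "gripper_force": force on a finger pad.
Only numpy, scipy, OpenCV 4.12 (cv2) and the standard library are available. Lean on these libraries where they do the work, as an engineer would, in place of code of your own. Each camera call takes 0.05 s, during which the arm holds its last target. There are 200 camera calls.

## Working session

There is one attempt and no reset: what is moved stays moved. The work goes in short steps, Python scripts to look and compute and a tool call to move; the robot and the scene stay as the last step left them, time stands still between calls to the robot, and variables do not carry over. Pictures are saved under pics/ and viewed, at most 10 in all, crops included, and the job is handed in when it is done.

Besides the shell and the picture viewer there is one more tool, called after "Request:" by a JSON object that holds its "fn" and its "kwargs". drive_tool: Moves the arm, as the interface text tells. Its arguments: {"type":"object","properties":{"series":{"type":"string"},"squeeze":{"type":"number"}},"required":["series"]}

```bash
mkdir -p pics
cat > h.py <<'E'
import numpy as np, cv2
from bench import robot
from scipy.spatial.transform import Rotation as R
def cam(n):
    c=robot.get_calibration(n); K=np.array(c["intrinsics"],float)
    Rm=R.from_rotvec(np.array(c["rvec"],float).ravel()).as_matrix(); t=np.array(c["tvec"],float).ravel()
    return K,Rm,t
def onplane(n,uv,z):
    K,Rm,t=cam(n); uv=np.atleast_2d(uv).astype(float)
    d=(np.linalg.inv(K)@np.c_[uv,np.ones(len(uv))].T).T@Rm; o=-Rm.T@t
    return o+d*((z-o[2])/d[:,2])[:,None]
def cloud(n,depth):
    K,Rm,t=cam(n); v,u=np.mgrid[:400,:640]
    p=np.stack([(u-K[0,2])/K[0,0]*depth,(v-K[1,2])/K[1,1]*depth,depth],-1)
    return (p-t)@Rm
E
python3 - <<'E'
from h import *
s=robot.state();print({k:np.round(v,3) for k,v in s.items()})
for n in("top","side"):
    im,d=robot.get_image(n);np.savez(f"{n}.npz",im=im,d=d);cv2.imwrite(f"pics/{n}0.png",im[...,::-1])
    K,Rm,t=cam(n);print(n,K.round(1).tolist(),(-Rm.T@t).round(0),Rm.round(2).tolist())
print(np.round(robot.get_calibration("wrist")["T_tool_cam"],3),robot.get_calibration("wrist")["intrinsics"])
E
```

```text
{'clock': np.float64(0.0), 'joints': array([-1.328,  0.049,  0.098,  1.622, -0.   ,  1.443]), 'dq': array([ 0.002, -0.001,  0.001, -0.001, -0.001, -0.003]), 'effort': array([-1.0000e-03, -3.3878e+01,  3.2002e+01,  2.0000e-02, -0.0000e+00,
        0.0000e+00]), 'eef_pos': array([ 190.065, -488.694,  215.804]), 'tool_rot': array([-0.001,  0.983,  0.184, -0.   ]), 'contact_force': array([0.403, 0.332, 0.011]), 'moment': array([ 0.016, -0.041, -0.006]), 'gripper_force': np.float64(0.0), 'grip_width': np.float64(85.542)}
top [[464.4, 0.0, 325.5], [0.0, 464.4, 195.2], [0.0, 0.0, 1.0]] [ 444.   31. 1691.] [[0.0, -1.0, -0.0], [-1.0, -0.0, -0.08], [0.08, 0.0, -1.0]]
side [[458.6, 0.0, 323.3], [0.0, 458.6, 197.1], [0.0, 0.0, 1.0]] [ -36. 1090.  876.] [[-0.88, -0.47, -0.02], [-0.24, 0.48, -0.85], [0.41, -0.74, -0.53]]
[[-1.00000e-03 -9.47000e-01 -3.20000e-01  8.12180e+01]
 [ 1.00000e+00 -1.00000e-03  0.00000e+00  1.03000e-01]
 [-1.00000e-03 -3.20000e-01  9.47000e-01 -1.57753e+02]
 [ 0.00000e+00  0.00000e+00  0.00000e+00  1.00000e+00]] [[309.70691629   0.         316.65358138]
 [  0.         309.70691629 201.64249953]
 [  0.           0.           1.        ]]
```

View pics/top0.png

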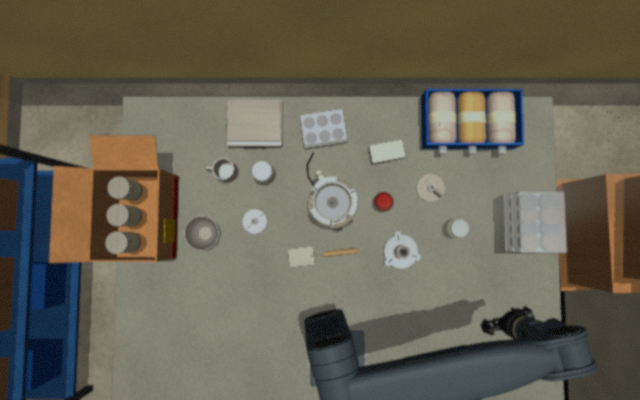

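View pics/side0.png

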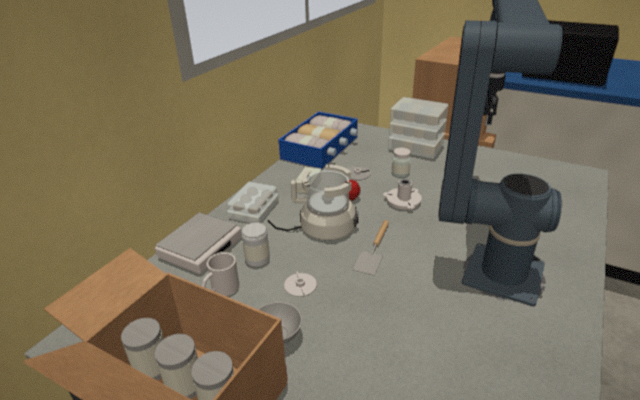

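The top view shows the processor at about (332,202), thrower (254,221), slicer (431,187), lid (402,251). The side view shows the handle on the processor's far left. I'll zoom in on the working area for the angles.

Run:
```python
from h import *
z=np.load("top.npz");im=z["im"];d=z["d"]
c=im[165:275,230:460];c=cv2.resize(c,None,fx=3.4,fy=3.4,interpolation=cv2.INTER_CUBIC)
c=cv2.convertScaleAbs(c,alpha=1.15);cv2.imwrite("pics/topz.png",c[...,::-1])
P=cloud("top",d)
for n,u,v in(("thr",254,221),("thrplate",246,226),("slic",431,187),("slpl",424,181),("lid",402,251),("base",332,225),("table",380,222),("apple",383,201)):
    print(n,P[v,u].round(0),onplane("top",[u,v],10).round(0))
```

```text
thr [487. 300.  -7.] [[487. 297.  10.]]
thrplate [469. 328.  -2.] [[469. 326.  10.]]
slic [ 613. -348.   -4.] [[ 611. -345.   10.]]
slpl [ 634. -321.    3.] [[ 633. -319.   10.]]
lid [ 383. -226.   79.] [[ 380. -237.   10.]]
base [470.  17. 182.] [[473.  15.  10.]]
table [ 484. -160.   -3.] [[ 484. -158.   10.]]
apple [ 556. -163.   67.] [[ 560. -170.   10.]]
```

View pics/topz.png

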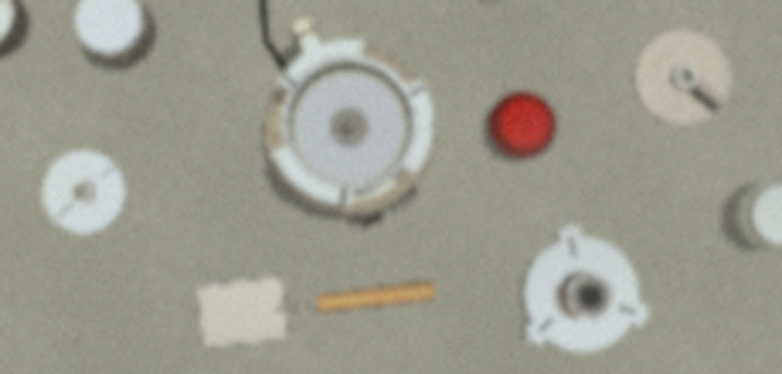

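The zoom (crop px = (u-230, v-165)*3.4) shows:
- **Bowl:** centre at about (349,127), handle up-left at (302,25), pulse marks at (417,88), (345,195) and (290,80).
- **Thrower:** at (84,192), ribs along the up-right diagonal.
- **Slicer:** at (684,77), slot toward the lower right.
- **Lid:** at (582,295), lugs at (570,235), (640,317) and (537,335).

```bash
cat >> h.py <<'E'
def circ(im,u,v,r,zz,lo,hi=None):
    g=im[...,1].astype(int); 
    m=np.zeros(g.shape,np.uint8); m[v-r:v+r,u-r:u+r]=(g[v-r:v+r,u-r:u+r]>lo)*255
    cs,_=cv2.findContours(m,cv2.RETR_EXTERNAL,cv2.CHAIN_APPROX_NONE); c=max(cs,key=cv2.contourArea)
    (x,y),rad=cv2.minEnclosingCircle(c); e=cv2.fitEllipse(c)
    return (x,y),rad,e
def psi():
    s=robot.state(); q=np.array(s["tool_rot"]); M=R.from_quat(q[[1,2,3,0]]).as_matrix()
    return np.array(s["eef_pos"]),M,np.degrees(np.arctan2(M[1,0],M[0,0]))
E
python3 - <<'E'
from h import *
z=np.load("top.npz");im=z["im"];P=cloud("top",z["d"])
print(im[221,246],im[210,250-20],im[183,427],im[175,410],im[245,395],im[240,395-20])
for n,u,v,r,h,lo in(("thr",254,221,18,5,150),("slic",431,187,20,5,150),("lid",402,251,26,22,150)):
    c,rad,e=circ(im,u,v,r,h,lo);print(n,c,rad,np.round(e[0],2),np.round(e[1],1),onplane("top",c,h).round(1),onplane("top",e[0],h).round(1))
t=P[210:240,275:300].reshape(-1,3);t=t[t[:,2]>-50];print("tablez",np.median(t[:,2]),t[:,2].std())
f=lambda x,y:(230+x/3.4,165+y/3.4)
b=onplane("top",[f(417,88),f(345,195),f(290,80)],182);print(b.round(0))
h=onplane("top",[f(302,25)],150);print("handle",h.round(0))
print("lid lugs",onplane("top",[f(570,235),f(640,317),f(537,335)],22).round(0))
# drive plate dark spot / interior circle
g=im[...,1];sub=g[180:225,310:355];m=((sub<140)).astype(np.uint8)
n,l,st,ce=cv2.connectedComponentsWithStats(m);print([(st[i][4],(ce[i]+[310,180]).round(1)) for i in range(1,n) if st[i][4]>8])
E
```

```text
[178 187 185] [136 136 119] [165 162 148] [134 133 118] [168 176 176] [136 135 121]
thr (254.1736602783203, 220.85928344726562) 12.572362899780273 [254.   220.88] [24.  24.3] [[487.6 297.3   5. ]] [[487.5 298.    5. ]]
slic (430.53570556640625, 187.17857360839844) 13.5870361328125 [430.29 186.66] [24.7 25.8] [[ 611.2 -343.9    5. ]] [[ 613.1 -343.     5. ]]
lid (400.7727355957031, 250.9242401123047) 20.487998962402344 [400.89 251.1 ] [34.7 35.6] [[ 380.8 -230.3   22. ]] [[ 380.2 -230.7   22. ]]
tablez -0.8352489055594656 4.21132510222223
[[581. -51. 182.]
 [479.  18. 182.]
 [589.  71. 182.]]
handle [[646.  60. 150.]]
lid lugs [[ 441. -220.   22.]
 [ 355. -292.   22.]
 [ 336. -184.   22.]]
[(np.int32(82), array([312.1, 187.5])), (np.int32(88), array([348.4, 182.8])), (np.int32(157), array([332.2, 190.5])), (np.int32(98), array([332., 202.])), (np.int32(9), array([310.6, 205. ])), (np.int32(86), array([314.3, 220.4])), (np.int32(100), array([348.9, 220.3]))]
```

```bash
cat >> h.py <<'E'
def plan(pos,ps,n,cur=None):
    "n equal calls to world pos (mm), tool-x heading ps (deg), tool down; corrects tilt in the first"
    p,M,a=psi() if cur is None else (np.array(cur[0],float),None,cur[1])
    tilt=None if M is None else np.degrees(np.arccos(-M[2,2]))
    print("from",p.round(1),round(a,1),"tilt",tilt)
    d=(np.array(pos,float)-p)/n; da=((ps-a+180)%360-180)/n
    for i in range(n):
        t=np.radians(a+i*da); x=np.array([np.cos(t),np.sin(t),0]); y=np.array([np.sin(t),-np.cos(t),0])
        print(f"rz {-da:.1f}  d {x@d/1e3:.4f} {y@d/1e3:.4f} {-d[2]/1e3:.4f}")
E
python3 -c "
from h import *
plan((487.5,297.5,150),132,5)"
```

```text
from [ 190.1 -488.7  215.9] 21.2 tilt 0.12399906357401666
rz -22.2  d 0.1124 -0.1250 0.0132
rz -22.2  d 0.1513 -0.0734 0.0132
rz -22.2  d 0.1678 -0.0109 0.0132
rz -22.2  d 0.1595 0.0531 0.0132
rz -22.2  d 0.1277 0.1093 0.0132
```

Request:
{"fn": "drive_tool", "kwargs": {"series": "0 0 -22.2 0.1124 -0.125 0.013 0.3; 0 0 -22.2 0.1124 -0.125 0.013 0.3; 0 0 -22.2 0.1124 -0.125 0.013 0.3; 0 0 -22.2 0.1124 -0.125 0.013 0.3; 0 0 -22.2 0.1124 -0.125 0.013 0.3", "squeeze": 40}}

```text
clock: 0.52
eef_pos: [250.7, -325.4, 202.7]
tool_rot: [-0.003, 0.928, 0.373, 0.001]
contact_force: [-0.5, -0.0, -0.1]
grip_width: 55.7
gripper_force: 0.0
```

Request:
{"fn": "drive_tool", "kwargs": {"series": "0 0 -22.2 0.1513 -0.0734 0.013 0.3; 0 0 -22.2 0.1513 -0.0734 0.013 0.3; 0 0 -22.2 0.1513 -0.0734 0.013 0.3; 0 0 -22.2 0.1513 -0.0734 0.013 0.3; 0 0 -22.2 0.1513 -0.0734 0.013 0.3"}}

```text
clock: 0.93
eef_pos: [310.3, -168.6, 190.4]
tool_rot: [-0.002, 0.838, 0.546, 0.001]
contact_force: [0.0, 0.2, 1.2]
grip_width: 55.4
gripper_force: 0.0
```

Request:
{"fn": "drive_tool", "kwargs": {"series": "0 0 -22.2 0.1678 -0.0109 0.013 0.3; 0 0 -22.2 0.1678 -0.0109 0.013 0.3; 0 0 -22.2 0.1678 -0.0109 0.013 0.3; 0 0 -22.2 0.1678 -0.0109 0.013 0.3; 0 0 -22.2 0.1678 -0.0109 0.013 0.3"}}

```text
clock: 1.35
eef_pos: [369.3, -11.3, 177.2]
tool_rot: [-0.001, 0.717, 0.698, 0.001]
contact_force: [-0.9, 0.3, -0.4]
grip_width: 55.5
gripper_force: 0.0
```

Request:
{"fn": "drive_tool", "kwargs": {"series": "0 0 -22.2 0.1595 0.0531 0.013 0.3; 0 0 -22.2 0.1595 0.0531 0.013 0.3; 0 0 -22.2 0.1595 0.0531 0.013 0.3; 0 0 -22.2 0.1595 0.0531 0.013 0.3; 0 0 -22.2 0.1595 0.0531 0.013 0.3"}}

```text
clock: 1.77
eef_pos: [428.6, 144.6, 163.2]
tool_rot: [-0.001, 0.571, 0.821, 0.001]
contact_force: [-1.2, -0.9, -0.9]
grip_width: 55.4
gripper_force: 0.0
```

Request:
{"fn": "drive_tool", "kwargs": {"series": "0 0 -22.2 0.1277 0.1093 0.013 0.3; 0 0 -22.2 0.1277 0.1093 0.013 0.3; 0 0 -22.2 0.1277 0.1093 0.013 0.3; 0 0 -22.2 0.1277 0.1093 0.013 0.3; 0 0 -22.2 0.1277 0.1093 0.013 0.3"}}

```text
clock: 2.18
eef_pos: [487.8, 301.4, 147.8]
tool_rot: [-0.002, 0.403, 0.915, -0.0]
contact_force: [-1.3, -0.2, -1.6]
grip_width: 55.7
gripper_force: 0.0
```

```bash
cat >> h.py <<'E'
CW=robot.get_calibration("wrist"); KW=np.array(CW["intrinsics"],float); TC=np.array(CW["T_tool_cam"],float)
def wshot(name):
    p,M,a=psi(); im,d=robot.get_image("wrist"); np.savez(name+".npz",im=im,d=d,p=p,M=M); cv2.imwrite(f"pics/{name}.png",im[...,::-1]); return im,d,p,M
def wplane(uv,z,p,M):
    uv=np.atleast_2d(uv).astype(float); q=(uv-KW[:2,2])/[KW[0,0],KW[1,1]]; th=np.hypot(*q.T)+1e-12
    d=np.c_[q*(np.sin(th)/th)[:,None],np.cos(th)]@TC[:3,:3].T@M.T; o=p+M@TC[:3,3]
    return o+d*((z-o[2])/d[:,2])[:,None]
def wproj(X,p,M):
    c=((np.atleast_2d(X)-p)@M-TC[:3,3])@TC[:3,:3]; r=np.hypot(c[:,0],c[:,1]); th=np.arctan2(r,c[:,2])
    return c[:,:2]/r[:,None]*th[:,None]*[KW[0,0],KW[1,1]]+KW[:2,2]
E
python3 - <<'E'
from h import *
im,d,p,M=wshot("w1"); print(p,psi()[2]); print(wproj([[487.5,297.5,18],p,p+M@[0,0,17]],p,M).round(0))
E
```

```text
[487.8070298  301.35118145 147.83377951] 132.3690734814863
[[315. 190.]
 [319. 250.]
 [319. 237.]]
```

View pics/w1.png

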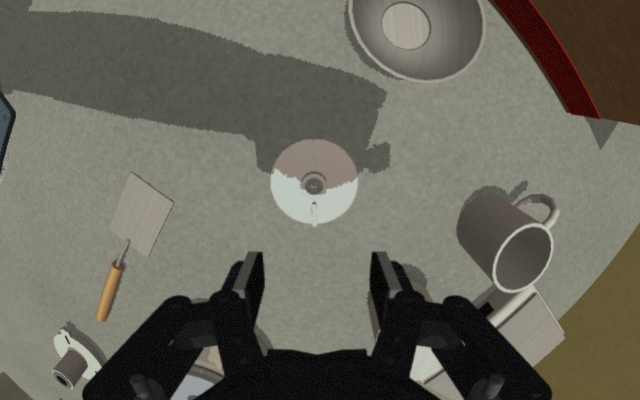

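The thrower is at (314,182), plate spanning 271–358 by 139–226. Its rib runs vertically in the image, so the finger orientation is already right.

```bash
python3 - <<'E'
from h import *
z=np.load("w1.npz");p,M=z["p"],z["M"];im=z["im"]
print(wplane([(314,184)],18,p,M).round(1), "ext",wplane([(271,183),(358,183),(314.5,139),(314.5,226)],5,p,M).round(1), wplane([(314.5,222)],12,p,M)[0].round(1))
g=im[170:200,300:330];m=(g.max(2)<100).astype(np.uint8);n,l,st,ce=cv2.connectedComponentsWithStats(m);print([(st[i][4],ce[i]+[300,170]) for i in range(1,n)])
E
sed -n 1p /dev/null
```

```text
[[482.3 301.3  18. ]] ext [[451.7 270.1   5. ]
 [516.7 329.5   5. ]
 [454.4 332.6   5. ]
 [515.8 265.    5. ]] [510.9 270.6  12. ]
[(np.int32(29), array([313.68965517, 173.20689655])), (np.int32(1), array([324., 177.])), (np.int32(183), array([313.65027322, 185.90163934]))]
```

Run:
```python
from h import *
s=robot.state();print(s["clock"],np.round(s["dq"],3),np.round(s["eef_pos"],1))
plan((484.3,299.5,60),132.4,1);plan((484.3,299.5,23),132.4,1)
```

```text
2.2333 [-0.046 -0.081 -0.045  0.046 -0.03  -0.013] [486.8 298.7 148.7]
from [486.8 298.7 148.7] 132.4 tilt 0.25081044815799564
rz -0.0  d 0.0023 -0.0013 0.0887
from [486.8 298.7 148.7] 132.4 tilt 0.25081044815799564
rz -0.0  d 0.0023 -0.0013 0.1257
```

Request:
{"fn": "drive_tool", "kwargs": {"series": "0 0 0 0.003 -0.001 0.04 0.3; 0 0 0 0.003 -0.001 0.075 0.3; 0 0 0 0.003 -0.001 0.085 0.3; 0 0 0 0.003 -0.001 0.085 0.3; 0 0 0 0.003 -0.001 0.085 0.3"}}

```text
clock: 2.65
eef_pos: [483.6, 297.5, 67.5]
tool_rot: [-0.0, 0.406, 0.914, -0.0]
contact_force: [-0.6, -0.4, 0.9]
grip_width: 55.8
gripper_force: 0.0
```

Run:
```python
from h import *
im,d,p,M=wshot("w2"); print(p,psi()[2]); print(wproj([[484.3,299.5,5],[484.3,299.5,18]],p,M).round(0))
g=im[...,1]
cv2.imwrite("pics/w2c.png",cv2.resize(im[100:300,200:440],None,fx=2.5,fy=2.5)[...,::-1])
```

```text
[483.5825167  297.46794946  67.48207305] 132.15436031742198
[[321. 211.]
 [321. 217.]]
```

View pics/w2c.png

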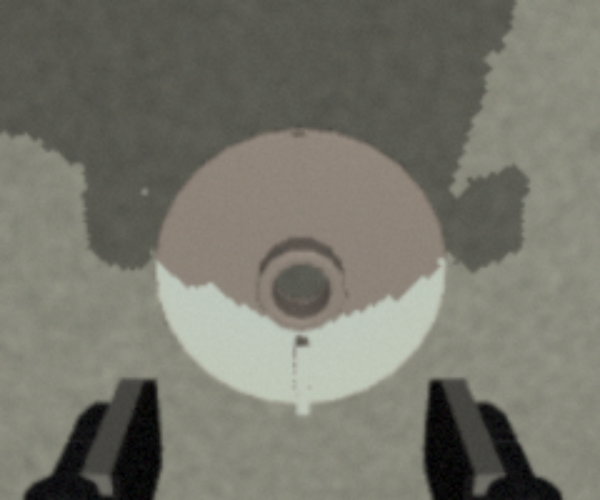

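The thrower's hub ring is centred at crop (301,288), which is px (320.4,215.2). The estimate is within about 2 px, and the jaws straddle the hub evenly.

Run:
```python
from h import *
z=np.load("w2.npz");p,M=z["p"],z["M"]
h=wplane([(320.4,215.2)],18,p,M)[0];print(h.round(1),psi()[0].round(1),robot.state()["eef_pos"].round(1), wplane([(320,100+128/2.5),(320,100+402/2.5)],5,p,M).mean(0).round(1), wplane([(200+156/2.5,204.8),(200+444/2.5,204.8)],5,p,M).mean(0).round(1))
plan((h[0],h[1],23),132.3,1)
```

```text
[483.1 300.1  18. ] [484.9 298.3  69.2] [484.9 298.3  69.2] [483.3 299.7   5. ] [480.8 302.5   5. ]
from [484.9 298.3  69.2] 132.2 tilt 0.1601641006028142
rz -0.1  d 0.0025 -0.0002 0.0462
```

Request:
{"fn": "drive_tool", "kwargs": {"series": "0 0 0 0.0025 0 0.03 0.3; 0 0 0 0.0025 0 0.044 0.3; 0 0 0 0.0025 0 0.044 0.3; 0 0 0 0.0025 0 0.044 0.3; 0 0 0 0.0025 0 0.044 0.3"}}

```text
clock: 3.12
eef_pos: [483.9, 301.5, 26.0]
tool_rot: [0.002, 0.405, 0.914, 0.002]
contact_force: [-1.1, 0.8, -0.2]
grip_width: 55.6
gripper_force: 0.0
```

Request:
{"fn": "drive_tool", "kwargs": {"series": "0 0 0 0 0 0 -1; 0 0 0 0 0 0 -1; 0 0 0 0 0 0 -1; 0 0 0 0 0 0 -1; 0 0 0 0 0 0 -1", "squeeze": 60}}

```text
clock: 3.53
eef_pos: [482.0, 300.9, 23.4]
tool_rot: [0.0, 0.405, 0.914, 0.0]
contact_force: [-0.2, -0.2, -0.1]
grip_width: 0.2
gripper_force: 0.0
```

```bash
python3 -c "
from h import *
s=robot.state();print(s['clock'],s['grip_width'],s['gripper_force'],s['contact_force'].round(1));plan((483,300,250),132.3,1)"
```

```text
3.5333 0.19656414650744355 0.0 [-0.2 -0.2 -0.1]
from [482.  300.9  23.4] 132.2 tilt 0.02832915832115693
rz -0.1  d -0.0013 0.0001 -0.2266
```

Run:
```python
from h import *
im,d,p,M=wshot("w3");print(p, wproj([p+M@[0,0,17],[483,300,18]],p,M).round(0))
cv2.imwrite("pics/w3c.png",cv2.resize(im[130:330,200:440],None,fx=2.5,fy=2.5)[...,::-1])
```

```text
[482.04192095 300.94295795  23.35819272] [[319. 237.]
 [319. 248.]]
```

View pics/w3c.png

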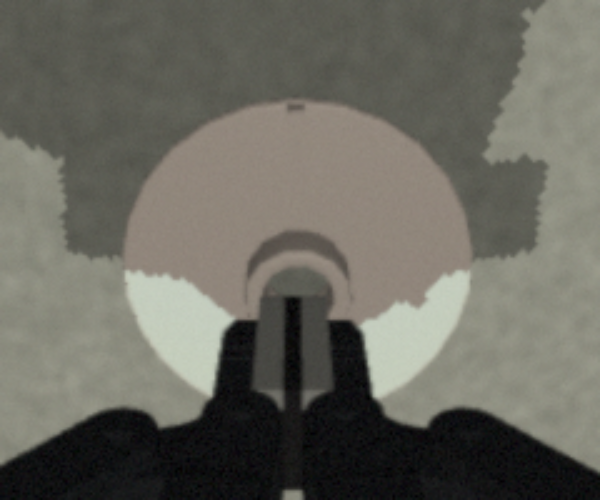

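Run:
```python
from h import *
z=np.load("w3.npz");p,M=z["p"],z["M"]
for x in(-11,0,11):
  print(x,[(s,wproj(p+M@[x,0,s],p,M)[0].round(0).tolist()) for s in(-20,-10,0,4,8,12,17)])
d=z["d"];print(d[244:292:4,313].round(0),d[244:292:4,320].round(0))
```

```text
-11 [(-20, [319.0, 286.0]), (-10, [319.0, 276.0]), (0, [319.0, 267.0]), (4, [319.0, 263.0]), (8, [319.0, 260.0]), (12, [319.0, 257.0]), (17, [319.0, 253.0])]
0 [(-20, [319.0, 268.0]), (-10, [319.0, 259.0]), (0, [319.0, 250.0]), (4, [319.0, 247.0]), (8, [319.0, 244.0]), (12, [319.0, 241.0]), (17, [319.0, 237.0])]
11 [(-20, [319.0, 249.0]), (-10, [319.0, 241.0]), (0, [319.0, 233.0]), (4, [319.0, 230.0]), (8, [319.0, 227.0]), (12, [319.0, 224.0]), (17, [319.0, 221.0])]
[199. 153. 150. 147. 142. 140. 136. 132. 130. 127. 124. 124.] [198. 154. 150. 147. 142. 139. 136. 132. 129. 127. 125. 123.]
```

The fingers shut above the hub. Wrist depth puts the real fingertips (px ~(316,248), depth 153) about 20 mm behind the reported TCP, so they're at z≈43. The disc hasn't moved. I'll open and go lower, watching the force.

Request:
{"fn": "drive_tool", "kwargs": {"series": "0 0 0 0 0 0 0.3; 0 0 0 0 0 0 0.3; 0 0 0 0 0 0.01 0.3; 0 0 0 0 0 0.02 0.3; 0 0 0 0 0 0.028 0.3"}}

```text
clock: 4.0
eef_pos: [481.1, 300.5, -6.8]
tool_rot: [-0.001, 0.405, 0.914, -0.001]
contact_force: [-0.0, -0.3, -1.4]
grip_width: 55.6
gripper_force: 0.0
```

Request:
{"fn": "drive_tool", "kwargs": {"series": "0 0 0 0 0 0.003 0.3; 0 0 0 0 0 0.006 0.3; 0 0 0 0 0 0.008 0.1; 0 0 0 0 0 0.008 0.1; 0 0 0 0 0 0.008 0.1"}}

```text
clock: 4.42
eef_pos: [482.2, 301.1, -11.8]
tool_rot: [0.0, 0.405, 0.914, 0.0]
contact_force: [-2.6, 0.5, 5.5]
grip_width: 46.9
gripper_force: 2.6
```

Run:
```python
from h import *
im,d,p,M=wshot("w4");s=robot.state();print(p,s["contact_force"].round(1),s["grip_width"])
v,u=np.mgrid[:400,:640];q=np.stack([u-KW[0,2],v-KW[1,2]],-1)/KW[0,0];th=np.hypot(q[...,0],q[...,1])+1e-9
c=np.concatenate([q/th[...,None]*np.tan(th)[...,None],np.ones((400,640,1))],-1)*d[...,None]
T=c@TC[:3,:3].T+TC[:3,3]; W=T@M.T+p
# finger points: dark pixels near
m=(d>0)&(np.abs(T[...,0])<25)&(np.abs(T[...,1])<45)&(W[...,2]>-10)
for lo in range(-60,60,6):
    k=m&(T[...,1]>=lo)&(T[...,1]<lo+6)
    if k.any():print(lo,k.sum(),np.percentile(W[...,2][k],[2,25,50,75]).round(0))
cv2.imwrite("pics/w4c.png",cv2.resize(im[130:330,200:440],None,fx=2.5,fy=2.5)[...,::-1])
```

```text
[482.20694502 301.07706704 -11.76908853] [-1.3 -1.   5.2] 46.75560052580226
-48 632 [ 0.  5. 57. 61.]
-42 1125 [ 0.  6. 38. 59.]
-36 1316 [ 5.  6. 42. 59.]
-30 3163 [ 5. 22. 43. 77.]
-24 2518 [ 5.  6. 78. 91.]
-18 2255 [ 5.  6. 82. 95.]
-12 2137 [ 5.  9. 78. 90.]
-6 1980 [ 1. 11. 77. 89.]
0 1991 [ 1. 10. 77. 88.]
6 2232 [ 5. 12. 80. 92.]
12 2366 [ 5.  6. 82. 94.]
18 3271 [ 5.  8. 44. 84.]
24 1970 [ 5. 25. 53. 77.]
30 1171 [ 5.  6. 29. 54.]
36 1193 [ 1.  6. 54. 60.]
42 1098 [ 0. 53. 62. 65.]
```

View pics/w4c.png

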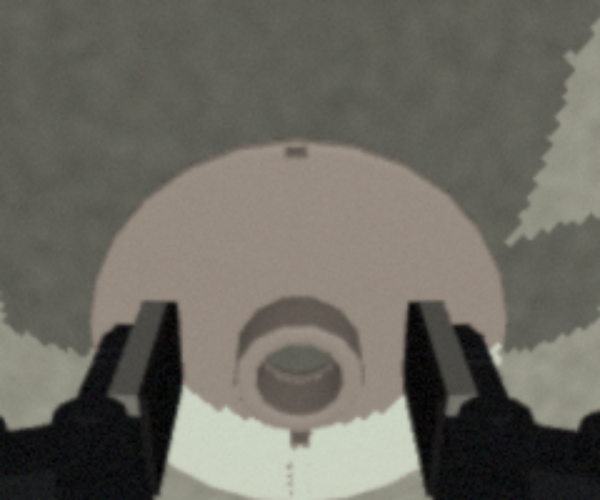

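The fingers now straddle the hub (hub at crop (299,372), jaws at 180 and 405) with light contact on the plate. I'll raise 5 mm to allow for the swing and close.

Request:
{"fn": "drive_tool", "kwargs": {"series": "0 0 0 0.001 0 -0.005 0.1; 0 0 0 0.001 0 -0.005 -1; 0 0 0 0.001 0 -0.005 -1; 0 0 0 0.001 0 -0.005 -1; 0 0 0 0.001 0 -0.005 -1", "squeeze": 60}}

```text
clock: 4.88
eef_pos: [482.0, 302.0, -7.2]
tool_rot: [0.001, 0.405, 0.914, 0.001]
contact_force: [-0.0, -0.7, 4.6]
grip_width: 23.1
gripper_force: 59.2
```

Request:
{"fn": "drive_tool", "kwargs": {"series": "0 0 0 0 0 0 -1; 0 0 0 0 0 -0.02 -1; 0 0 0 0 0 -0.04 -1; 0 0 0 0 0 -0.04 -1; 0 0 0 0 0 -0.04 -1"}}

```text
clock: 5.3
eef_pos: [481.9, 301.9, 32.5]
tool_rot: [0.001, 0.405, 0.914, 0.001]
contact_force: [-0.8, 0.5, -1.3]
grip_width: 23.1
gripper_force: 59.0
```

```bash
cat >> h.py <<'E'
def wcloud(d,p,M):
    v,u=np.mgrid[:400,:640];q=np.stack([u-KW[0,2],v-KW[1,2]],-1)/KW[0,0];th=np.hypot(q[...,0],q[...,1])+1e-9
    c=np.concatenate([q/th[...,None]*np.tan(th)[...,None],np.ones((400,640,1))],-1)*d[...,None]
    T=c@TC[:3,:3].T+TC[:3,3]; return T,T@M.T+p
E
python3 - <<'E'
from h import *
im,d,p,M=wshot("w5");s=robot.state();print(p,s["contact_force"].round(1),s["grip_width"],s["gripper_force"])
T,W=wcloud(d,p,M)
for v in range(150,270,8): print(v,T[v,318].round(0),T[v,280].round(0),T[v,355].round(0),im[v,318])
E
```

```text
[481.93502994 301.8703458   32.49214228] [-0.7  0.4 -1.1] 22.759469779474525 59.00782423093915
150 [52. -0. 32.] [ 52. -24.  33.] [52. 22. 31.] [92 92 84]
158 [47. -0. 32.] [ 47. -24.  33.] [48. 23. 31.] [91 91 82]
166 [42. -0. 32.] [ 42. -24.  32.] [42. 23. 32.] [88 89 81]
174 [37. -0. 31.] [ 37. -24.  32.] [37. 23. 32.] [93 92 85]
182 [32. -0. 32.] [ 32. -25.  32.] [32. 23. 31.] [93 93 85]
190 [ 41.  -1. -17.] [ 27. -25.  30.] [26. 23. 32.] [96 90 82]
198 [ 38.  -1. -21.] [ 36. -19. -13.] [ 36.  18. -13.] [145 133 124]
206 [ 34.  -1. -20.] [ 32. -19. -14.] [ 32.  18. -14.] [145 131 122]
214 [ 30.  -1. -20.] [ 27. -20. -13.] [ 27.  18. -13.] [148 136 126]
222 [ 26.  -1. -20.] [ 22. -20. -12.] [ 23.  18. -13.] [145 137 122]
230 [ 22.  -1. -20.] [ 18. -20. -13.] [ 18.  18. -13.] [146 135 122]
238 [ 17.  -1. -20.] [ 14. -20. -13.] [ 14.  19. -13.] [148 137 125]
246 [ 10.  -1. -14.] [  9. -20. -14.] [  9.  19. -13.] [112 104  96]
254 [ 10.  -1. -24.] [ 11. -19. -26.] [  5.  19. -13.] [96 89 79]
262 [  7.  -1. -26.] [ 12. -18. -34.] [ 12.  16. -35.] [142 132 121]
```

Run:
```python
from h import *
z=np.load("w5.npz");p,M,d=z["p"],z["M"],z["d"];T,W=wcloud(d,p,M)
for y0 in(-30,-20,20,30):
    k=(np.abs(T[...,1]-y0)<1.5)&(np.abs(T[...,2]+13)<4)
    x=T[...,0][k].max(); print(y0,x,x-np.sqrt(45**2-y0**2))
k=(np.abs(T[...,2]+13)<4)&(T[...,0]>10); print("yrange",T[...,1][k].min(),T[...,1][k].max())
plan((550,13,215),132.3,2,cur=((481.9,301.9,217),132.3))
```

```text
-30 32.87151426144286 -0.669505401053982
-20 38.33337266581113 -1.9779160756816125
20 37.154011981983956 -3.1572767595087896
30 30.211969512112077 -3.3290501503847665
yrange -44.057397447181614 238.8616281501798
from [481.9 301.9 217. ] 132.3 tilt None
rz -0.0  d -0.1298 -0.0720 0.0010
rz -0.0  d -0.1298 -0.0720 0.0010
```

Request:
{"fn": "drive_tool", "kwargs": {"series": "0 0 0 0 0 -0.035 -1; 0 0 0 0 0 -0.07 -1; 0 0 0 0 0 -0.11 -1; 0 0 0 0 0 -0.15 -1; 0 0 0 0 0 -0.185 -1"}}

```text
clock: 5.77
eef_pos: [480.5, 301.2, 217.2]
tool_rot: [-0.001, 0.405, 0.914, -0.001]
contact_force: [0.9, 0.5, -0.7]
grip_width: 22.8
gripper_force: 59.1
```

Request:
{"fn": "drive_tool", "kwargs": {"series": "0 0 0 -0.026 -0.0144 0 -1; 0 0 0 -0.052 -0.0288 0 -1; 0 0 0 -0.078 -0.0432 0 -1; 0 0 0 -0.104 -0.0576 0 -1; 0 0 0 -0.13 -0.072 0 -1"}}

```text
clock: 6.18
eef_pos: [514.6, 155.6, 214.7]
tool_rot: [-0.002, 0.405, 0.915, -0.001]
contact_force: [0.3, -0.6, -0.9]
grip_width: 22.8
gripper_force: 59.1
```

Request:
{"fn": "drive_tool", "kwargs": {"series": "0 0 0 -0.033 -0.018 0 -1; 0 0 0 -0.066 -0.037 0 -1; 0 0 0 -0.1 -0.055 0 -1; 0 0 0 -0.129 -0.072 0 -1; 0 0 0 -0.129 -0.072 0 -1"}}

```text
clock: 6.6
eef_pos: [548.9, 7.0, 214.0]
tool_rot: [-0.001, 0.408, 0.913, -0.002]
contact_force: [0.1, 1.0, -0.3]
grip_width: 22.6
gripper_force: 59.2
```

Run:
```python
from h import *
import time
robot.get_image("side") 
im,d,p,M=wshot("w6");print(p,psi()[2])
a=np.radians(27+np.array([29,149,269]));mk=np.c_[550+71*np.cos(a),13+71*np.sin(a),np.full(3,182.5)]
print(wproj(mk,p,M).round(0))
```

```text
[548.25358096   9.9408929  214.2396306 ] 132.06427965727843
[[426. 202.]
 [246. 151.]
 [297. 308.]]
```

View pics/w6.png

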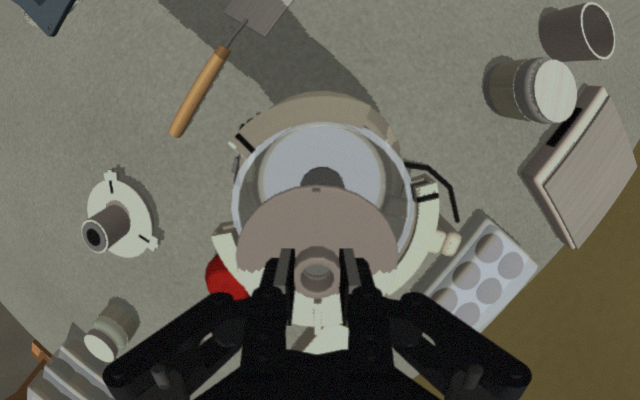

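The marks appear at about (427,196) and (244,144), a few px above the predicted (426,202) and (246,151), so the bowl lies slightly further along tool +x.

Run:
```python
from h import *
z=np.load("w6.npz");p,M,d=z["p"],z["M"],z["d"];im=z["im"];T,W=wcloud(d,p,M)
c=[]
for (u,v) in((427,196),(244,144)):
    g=im[v-16:v+16,u-18:u+18].max(2);m=(g<45).astype(np.uint8);n,l,st,ce=cv2.connectedComponentsWithStats(m)
    for i in range(1,n):
        if st[i][4]>12:
            px=ce[i]+[u-18,v-16]; print(px.round(1),st[i],wplane([px],183.5,p,M)[0].round(1))
# rim from depth: points z in 165..176 
k=(np.abs(W[...,2]-182)<4)&(d>0);P=W[k][:,:2];r=np.hypot(*(P-[549,14]).T);P=P[(r<85)&(r>60)]
print(len(P))
from scipy.optimize import least_squares
```

```text
[442.2 181.4] [30  0  6  5 19] [587.2  89.6 183.5]
[426.9 197.3] [ 8 14 21  8 83] [587.2  74.6 183.5]
[244.4 142.2] [ 10   6  18  18 100] [475.1  22.2 183.5]
6598
```

```bash
cat >> h.py <<'E'
def marks(im,p,M,c0,h0=26,z=183.5,rr=16):
    "dark pulse-mark blobs near where they are foretold -> bowl centre, handle angle"
    out=[]
    for k in(29,149,269):
        a=np.radians(h0+k); u,v=wproj([[c0[0]+71*np.cos(a),c0[1]+71*np.sin(a),z]],p,M)[0].astype(int)
        if not(rr<u<640-rr and rr<v<400-rr): continue
        m=(im[v-rr:v+rr,u-rr:u+rr].max(2)<50).astype(np.uint8);n,l,st,ce=cv2.connectedComponentsWithStats(m)
        for i in range(1,n):
            if 30<st[i][4]<170: 
                X=wplane([ce[i]+[u-rr,v-rr]],z,p,M)[0]; out.append((k,X)); print(k,(ce[i]+[u-rr,v-rr]).round(1),st[i][4],X.round(1))
    return out
def centre(A,B):
    "A at h+29, B at h+149 (or any mark and the next ccw)"
    c=B-A; n=np.array([-c[1],c[0]])/np.hypot(*c[:2]); C=((A+B)/2)[:2]+n*35.5
    return C,np.degrees(np.arctan2(A[1]-C[1],A[0]-C[0])),np.hypot(*c[:2])
E
python3 - <<'E'
from h import *
im,d,p,M=wshot("w7");print(p,psi()[2]);o=marks(im,p,M,(546,16))
C,a,l=centre(o[0][1],o[1][1]);print(C,a-29,l)
T,W=wcloud(d,p,M)
k=(np.abs(T[...,2]+13)<4)&(np.abs(T[...,1])<46)&(T[...,0]<46)&(T[...,0]>5);pts=[]
for y in range(-42,43,3):
    q=k&(np.abs(T[...,1]-y)<1)
    if q.sum()>3: pts.append((T[...,0][q].max(),y))
pts=np.array(pts);from scipy.optimize import least_squares
pts=pts[np.abs(pts[:,1])<40]
r=least_squares(lambda q:np.hypot(pts[:,0]-q[0],pts[:,1]-q[1])-45,(0,0),loss="soft_l1");print("disc tool",r.x,np.abs(r.fun).max());D=p+M@[r.x[0],r.x[1],-8];print("disc centre",D)
dw=C-D[:2];print("move world",dw,"tool",M[:2,:2].T@dw)
E
```

```text
[547.96288739  11.81136571 214.60775942] 132.17898340372255
29 [414.3 187.9] 33 [575.5  74.9 183.5]
29 [424.6 199.7] 90 [587.1  74.4 183.5]
149 [243.4 144.9] 97 [475.3  22.1 183.5]
[582.87539133 110.10778431] -130.77657943342922 11.565089965171756
disc tool [-2.58844785 -1.26981417] 0.6157210215083708
disc centre [548.78732218   9.03153262 222.60184008]
move world [ 34.08806915 101.07625169] tool [52.20028151 93.02437094]
```

Request:
{"fn": "drive_tool", "kwargs": {"series": "0 0 0 0.006 0.0025 0 -1; 0 0 0 0.006 0.0025 0 -1; 0 0 0 0.006 0.0025 0 -1; 0 0 0 0.006 0.0025 0 -1; 0 0 0 0.006 0.0025 0 -1"}}

```text
clock: 7.17
eef_pos: [546.5, 20.0, 217.2]
tool_rot: [0.0, 0.404, 0.915, 0.0]
contact_force: [0.2, 0.4, -1.8]
grip_width: 22.6
gripper_force: 59.1
```

```bash
cat > m.py <<'E'
from h import *
import sys
def run(name,dc,zu,filt=lambda X:True,C0=(546.1,16.2)):
    im,d,p,M=wshot(name);print(p.round(1),psi()[2].round(1));o=[]
    for k,X in marks(im,p,M,C0):
        a=np.degrees(np.arctan2(X[1]-C0[1],X[0]-C0[0]))-k-26
        if abs((a+180)%360-180)<6 and abs(np.hypot(*(X[:2]-C0))-71)<6:o.append((k,X))
    A=dict(o);ks=sorted(A)
    for x,y in((29,149),(149,269),(269,29)):
        if x in A and y in A:
            C,a,l=centre(A[x],A[y]);print("C",C.round(1),"h",round((a-x)%360,1),l.round(1))
            D=p+M@[*dc,0];dw=C-D[:2];print("disc",D.round(1),"move tool",(M[:2,:2].T@dw).round(1))
E
python3 -c "
from m import *
run('w8',(-2.5,-1.3),8);s=robot.state();print(s['eef_pos'].round(1))"
```

```text
[546.5  20.  217.2] 132.3
29 [416.  208.6] 94 [586.9  74.2 183.5]
149 [238.6 155. ] 88 [475.5  22.1 183.5]
C [546.2  16. ] h 26.0 123.0
disc [547.2  17.3 217.2] move tool [-0.2 -1.6]
[546.5  19.8 217.2]
```

Request:
{"fn": "drive_tool", "kwargs": {"series": "0 0 0 0 -0.0015 0.02 -1; 0 0 0 0 -0.0015 0.045 -1; 0 0 0 0 -0.0015 0.062 -1; 0 0 0 0 -0.0015 0.062 -1; 0 0 0 0 -0.0015 0.062 -1"}}

```text
clock: 7.63
eef_pos: [544.4, 18.3, 154.0]
tool_rot: [-0.001, 0.405, 0.914, -0.0]
contact_force: [-0.1, 0.5, 0.2]
grip_width: 23.3
gripper_force: 59.1
```

Request:
{"fn": "drive_tool", "kwargs": {"series": "0 0 0 0 0 0.006 -1; 0 0 0 0 0 0.012 -1; 0 0 0 0 0 0.018 -1; 0 0 0 0 0 0.018 -1; 0 0 0 0 0 0.018 -1"}}

```text
clock: 8.05
eef_pos: [545.2, 18.2, 136.8]
tool_rot: [-0.0, 0.405, 0.914, -0.0]
contact_force: [0.3, -0.0, -1.2]
grip_width: 22.4
gripper_force: 59.1
```

```bash
python3 -c "
from h import *
s=robot.state();print(s['eef_pos'].round(1),s['contact_force'].round(1),s['moment'].round(2))"
```

```text
[545.2  18.2 136.8] [ 0.3 -0.  -1.2] [ 0.01 -0.02 -0.02]
```

Request:
{"fn": "drive_tool", "kwargs": {"series": "0 0 0 0 0 0.006 -1; 0 0 0 0 0 0.012 -1; 0 0 0 0 0 0.018 -1; 0 0 0 0 0 0.024 -1; 0 0 0 0 0 0.028 -1"}}

```text
clock: 8.47
eef_pos: [544.8, 18.2, 107.6]
tool_rot: [-0.001, 0.405, 0.914, -0.0]
contact_force: [-0.1, -1.2, -0.8]
grip_width: 22.9
gripper_force: 59.1
```

Request:
{"fn": "drive_tool", "kwargs": {"series": "0 0 0 0 0 0.002 -1; 0 0 0 0 0 0.004 -1; 0 0 0 0 0 0.005 -1; 0 0 0 0 0 0.005 -0.2; 0 0 0 0 0 0.005 0"}}

```text
clock: 8.88
eef_pos: [546.0, 18.1, 104.4]
tool_rot: [0.001, 0.405, 0.914, 0.0]
contact_force: [0.2, -0.1, -0.1]
grip_width: 42.4
gripper_force: 0.0
```

```bash
python3 -c "
from h import *
s=robot.state();print(s['eef_pos'].round(1),s['contact_force'].round(1),s['moment'].round(2),s['grip_width'])"
```

```text
[546.   18.1 104.4] [ 0.2 -0.1 -0.1] [-0.03 -0.01 -0.02] 42.387791052512114
```

Request:
{"fn": "drive_tool", "kwargs": {"series": "0 0 0 0 0 -0.02 0; 0 0 0 0 0 -0.04 0; 0 0 0 0 0 -0.07 0; 0 0 0 0 0 -0.1 0; 0 0 0 0 0 -0.12 0"}}

```text
clock: 9.3
eef_pos: [546.5, 18.1, 227.2]
tool_rot: [0.002, 0.405, 0.914, 0.001]
contact_force: [0.3, -0.9, -0.1]
grip_width: 42.4
gripper_force: 0.0
```

Run:
```python
from h import *
im,d,p,M=wshot("w9");print(p)
T,W=wcloud(d,p,M);k=(d>0)&(np.hypot(W[...,0]-546.2,W[...,1]-16)<50)&(W[...,2]<140)&(W[...,2]>80)
r=np.hypot(W[...,0]-546.2,W[...,1]-16)
for a in range(0,50,5):
    q=k&(r>=a)&(r<a+5)
    if q.any():print(a,q.sum(),np.percentile(W[...,2][q],[10,50,90]).round(0))
cv2.imwrite("pics/w9.png",im[...,::-1])
plan((611,-344,120),46,3)
```

```text
[546.49415724  18.0671319  227.22444732]
5 220 [115. 130. 134.]
10 482 [118. 128. 131.]
15 561 [117. 118. 119.]
20 835 [117. 118. 119.]
25 991 [117. 118. 119.]
30 1162 [117. 118. 119.]
35 1335 [117. 118. 119.]
40 1666 [ 92. 118. 119.]
45 762 [91. 92. 93.]
from [548.3  17.9 231.5] 132.2 tilt 0.6391248082089008
rz 28.7  d -0.1033 -0.0656 0.0372
rz 28.7  d -0.1222 -0.0078 0.0372
rz 28.7  d -0.1109 0.0519 0.0372
```

View pics/w9.png

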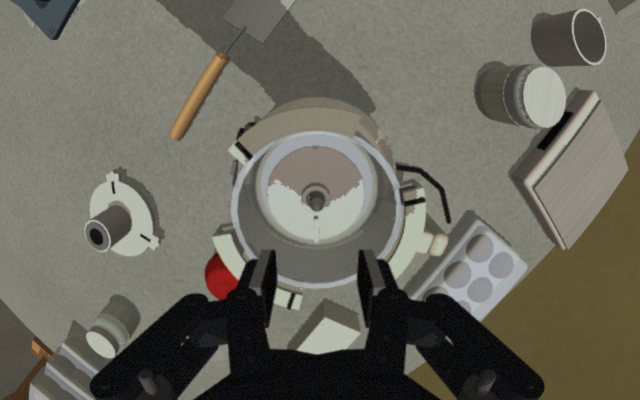

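The thrower is seated level (plate top at 118 mm all round) with the spindle through the hub at (316,197). Next is the slicer.

Request:
{"fn": "drive_tool", "kwargs": {"series": "0 0 5.7 -0.0207 -0.0131 0 0.2; 0 0 11.5 -0.0413 -0.0262 0 0.2; 0 0 17.2 -0.062 -0.0394 0 0.2; 0 0 23 -0.0826 -0.0525 0 0.2; 0 0 28.7 -0.1033 -0.0656 0 0.2"}}

```text
clock: 9.77
eef_pos: [566.7, -103.6, 223.9]
tool_rot: [0.0, 0.621, 0.784, 0.0]
contact_force: [0.9, -0.2, -0.4]
grip_width: 51.3
gripper_force: 0.0
```

Request:
{"fn": "drive_tool", "kwargs": {"series": "0 0 5.7 -0.0244 -0.0016 0.01 0.2; 0 0 11.5 -0.0489 -0.0031 0.02 0.2; 0 0 17.2 -0.0733 -0.0047 0.03 0.2; 0 0 23 -0.0978 -0.0062 0.04 0.2; 0 0 28.7 -0.1222 -0.0078 0.05 0.2"}}

```text
clock: 10.18
eef_pos: [587.7, -224.4, 173.3]
tool_rot: [0.0, 0.796, 0.606, 0.0]
contact_force: [0.9, -0.3, 0.3]
grip_width: 51.1
gripper_force: 0.0
```

Request:
{"fn": "drive_tool", "kwargs": {"series": "0 0 7 -0.028 0.013 0.015 0.2; 0 0 14 -0.055 0.026 0.03 0.2; 0 0 21 -0.083 0.039 0.045 0.2; 0 0 28.7 -0.1109 0.0519 0.055 0.2; 0 0 28.7 -0.1109 0.0519 0.055 0.2"}}

```text
clock: 10.6
eef_pos: [606.6, -348.9, 112.9]
tool_rot: [-0.001, 0.922, 0.388, -0.002]
contact_force: [-0.5, 0.5, -0.9]
grip_width: 51.3
gripper_force: 0.0
```

Run:
```python
from h import *
robot.get_image("top")
im,d,p,M=wshot("w10");s=robot.state();print(p,psi()[2],s["joints"].round(2))
T,W=wcloud(d,p,M)
# slicer: steel plate - show colours near estimate, and fit hub by height
k=(d>0)&(np.hypot(W[...,0]-611,W[...,1]+344)<65)
for n,lo,hi in(("z>11",11,30),("plate",2.5,11)):
    q=k&(W[...,2]>lo)&(W[...,2]<hi);v,u=np.nonzero(q);
    if len(u):print(n,q.sum(),W[q].mean(0).round(1),u.min(),u.max(),v.min(),v.max(),im[q].mean(0).round(0))
uv=wproj([[611,-344,5]],p,M)[0].round(0);print(uv);u,v=uv.astype(int);print(im[v,u-90:u+90:6].tolist());print(im[max(v-90,0):v+90:6,u].tolist())
```

```text
[ 606.89731561 -346.15916984  114.66691589] 46.07094148675134 [-0.61  0.52  0.47  1.53  0.    1.73]
z>11 505 [ 607.5 -341.4   18.5] 300 328 176 228 [130. 121. 111.]
plate 9135 [ 609.4 -339.7    6. ] 250 389 118 249 [131. 127. 117.]
[319. 187.]
[[93, 95, 86], [92, 92, 86], [96, 97, 89], [97, 97, 90], [96, 96, 89], [103, 101, 94], [104, 103, 96], [106, 103, 94], [106, 103, 94], [104, 101, 93], [107, 103, 95], [107, 103, 95], [122, 113, 105], [104, 101, 91], [96, 97, 89], [98, 98, 89], [149, 140, 126], [109, 102, 95], [107, 102, 95], [107, 101, 94], [110, 105, 97], [101, 99, 93], [106, 100, 94], [174, 171, 155], [148, 150, 135], [144, 144, 131], [147, 147, 134], [147, 147, 133], [147, 147, 133], [147, 147, 134]]
[[144, 144, 132], [144, 144, 132], [147, 149, 136], [149, 148, 134], [149, 151, 137], [152, 153, 137], [179, 173, 160], [189, 183, 169], [192, 186, 172], [182, 175, 163], [176, 173, 158], [107, 103, 95], [112, 108, 99], [103, 100, 92], [145, 136, 126], [98, 98, 89], [97, 98, 87], [94, 89, 78], [138, 128, 119], [142, 139, 129], [145, 141, 131], [147, 144, 133], [132, 128, 118], [111, 108, 100], [149, 149, 136], [146, 147, 133], [148, 148, 134], [140, 142, 129], [145, 145, 130], [147, 147, 133]]
```

```bash
cat >> h.py <<'E'
from scipy.optimize import least_squares
def fitdisc(W,d,c0,zlo,zhi,Rr):
    k=(d>0)&(np.hypot(W[...,0]-c0[0],W[...,1]-c0[1])<Rr+12)&(W[...,2]>zlo)&(W[...,2]<zhi)
    c=np.array(c0,float)
    for _ in range(4):
        P=W[k][:,:2]-c; r=np.hypot(*P.T); a=np.degrees(np.arctan2(P[:,1],P[:,0])); e=[]
        for b in range(-180,180,8):
            q=(a>=b)&(a<b+8)&(r<Rr+6)
            if q.sum()>8: rm=np.percentile(r[q],98); e.append((rm,np.radians(b+4)))
        e=np.array(e);e=e[e[:,0]>Rr-6];X=e[:,:1]*np.c_[np.cos(e[:,1]),np.sin(e[:,1])]
        s=least_squares(lambda v:np.hypot(X[:,0]-v[0],X[:,1]-v[1])-v[2],(0,0,Rr),loss="soft_l1");c=c+s.x[:2]
    return c,s.x[2],len(e)
E
python3 - <<'E'
from h import *
z=np.load("w10.npz");p,M,d=z["p"],z["M"],z["d"];T,W=wcloud(d,p,M)
print(fitdisc(W,d,(608,-341),3,8,52))
c,_,_=fitdisc(W,d,(608,-341),3,8,52)
P=W-[*c,0];r=np.hypot(P[...,0],P[...,1]);k=(d>0)&(r>18)&(r<50)
h=k&(W[...,2]>7.2)&(W[...,2]<12);lo=k&(W[...,2]<2.5)
for n,q in(("blade",h),("slot",lo)):
    m=P[q].mean(0);print(n,q.sum(),m.round(1),np.degrees(np.arctan2(m[1],m[0])))
hub=(d>0)&(r<22)&(W[...,2]>16)&(W[...,2]<23);print("hub",fitdisc(W,d,tuple(W[hub].mean(0)[:2]),16.5,22,13))
plan((*c,0),46,1)
E
```

```text
(array([ 607.44662106, -341.48475297]), np.float64(51.056137485847294), 45)
blade 571 [ -9.9 -17.1   8.3] -120.16508118948357
slot 0 [nan nan nan] nan
hub (array([ 607.1826482 , -341.53771518]), np.float64(12.524009904596824), 34)
from [ 607.6 -344.6  116.6] 46.1 tilt 0.18753195832498373
rz 0.1  d 0.0021 -0.0022 0.1166<stdin>:8: RuntimeWarning: Mean of empty slice.
  ret = um.true_divide(
```

Request:
{"fn": "drive_tool", "kwargs": {"series": "0 0 -3 0.002 -0.002 0.03 0.2; 0 0 -3 0.002 -0.002 0.06 0.2; 0 0 -3 0.002 -0.002 0.08 0.2; 0 0 -3 0.002 -0.002 0.08 0.2; 0 0 -3 0.002 -0.002 0.08 0.2"}}

```text
clock: 11.12
eef_pos: [607.7, -339.0, 38.4]
tool_rot: [-0.001, 0.909, 0.417, -0.001]
contact_force: [0.5, 0.2, 0.7]
grip_width: 51.4
gripper_force: 0.0
```

Run:
```python
from h import *
im,d,p,M=wshot("w11");T,W=wcloud(d,p,M);print(p)
c,r,n=fitdisc(W,d,(607,-341),3,8,52);print(c,r,n)
print(fitdisc(W,d,tuple(c),16.5,22,13));print("tool",(M.T@(np.array([*c,5])-p)).round(1))
P=W-[*c,0];r=np.hypot(P[...,0],P[...,1]);k=(d>0)&(r>25)&(r<50)&(W[...,2]>6.8)&(W[...,2]<11)
a=np.degrees(np.arctan2(P[...,1],P[...,0]))[k];H,_=np.histogram(a,36,(-180,180));print(H)
plan((*c,-6.5),50,1)
```

```text
[ 607.74585784 -338.99794359   38.41103416]
[ 607.50716507 -341.38493124] 50.911647853731786 42
(array([ 607.29979857, -341.46769383]), np.float64(12.540705398474564), 45)
tool [-2.   1.5 33.4]
[ 19  15   8  61 137 253 134  18  18  14  11  12  26  17  19  19  28  33
  30  19  33  33  31  39  33  26  25  28  36  20  26  16  13  18   7  22]
from [ 609.1 -340.1   40.6] 49.2 tilt 0.0838689637271325
rz -0.8  d -0.0020 -0.0004 0.0471
```

Request:
{"fn": "drive_tool", "kwargs": {"series": "0 0 -4 -0.0015 0.0005 0.015 0.1; 0 0 -4 -0.0015 0.0005 0.03 0.1; 0 0 -4 -0.0015 0.0005 0.042 0.1; 0 0 -4 -0.0015 0.0005 0.045 0.1; 0 0 -4 -0.0015 0.0005 0.045 0.1"}}

```text
clock: 11.58
eef_pos: [607.7, -342.0, -5.9]
tool_rot: [-0.0, 0.894, 0.447, -0.0]
contact_force: [-0.4, 0.5, -0.2]
grip_width: 46.9
gripper_force: 0.0
```

Run:
```python
from h import *
s=robot.state();print(s["eef_pos"].round(1),s["contact_force"].round(1),s["grip_width"])
plan((607.3,-341.4,-6.5),53,1)
```

```text
[ 607.7 -342.    -5.9] [-0.4  0.5 -0.2] 46.9143521173528
from [ 607.7 -342.    -5.9] 53.2 tilt 0.02514519277405048
rz 0.2  d 0.0002 -0.0007 0.0006
```

Request:
{"fn": "drive_tool", "kwargs": {"series": "0 0 0 0 0 0 -1; 0 0 0 0 0 0 -1; 0 0 0 0 0 0 -1; 0 0 0 0 0 0 -1; 0 0 0 0 0 0 -1", "squeeze": 70}}

```text
clock: 12.0
eef_pos: [608.9, -343.0, -3.9]
tool_rot: [0.001, 0.894, 0.447, 0.001]
contact_force: [-0.2, 1.4, 5.3]
grip_width: 22.2
gripper_force: 69.1
```

Request:
{"fn": "drive_tool", "kwargs": {"series": "0 0 0 0 0 -0.01 -1; 0 0 0 0 0 -0.03 -1; 0 0 0 0 0 -0.05 -1; 0 0 0 0 0 -0.06 -1; 0 0 0 0 0 -0.06 -1"}}

```text
clock: 12.42
eef_pos: [609.6, -343.7, 57.8]
tool_rot: [0.003, 0.894, 0.447, 0.001]
contact_force: [0.2, -0.1, -1.0]
grip_width: 22.2
gripper_force: 68.8
```

Run:
```python
from h import *
im,d,p,M=wshot("w12");s=robot.state();print(p,s["contact_force"].round(1),s["grip_width"])
T,W=wcloud(d,p,M);V=T*[1,1,-1]
for y in(-30,-20,20,30):
    q=(np.abs(T[...,1]-y)<2)&(T[...,2]<0)&(T[...,0]>10)&(T[...,0]<55)&(d>0);print(y,np.percentile(T[...,2][q],[10,50,90]).round(1))
q=(d>0)&(np.abs(T[...,2]+13)<4)&(T[...,0]>14)&(np.hypot(T[...,0],T[...,1])<60)
print(fitdisc(T,d*q,(-1,0),-17,-9,52))
plan((546,16,235),53,1);plan((546,16,235),53,2,cur=((607,-341,225),53))
```

```text
[ 609.64962504 -343.67015752   57.77314128] [ 0.7 -0.2 -1.1] 22.242921233640754
-30 [-11.7  -9.8  -8.9]
-20 [-108.5  -82.1   -9.5]
20 [-104.   -70.9   -9.4]
30 [-67.4  -9.8  -9. ]
(array([ 0.30965467, -0.57772967]), np.float64(50.720513130949094), 19)
from [ 608.9 -343.1   55.8] 53.1 tilt 0.1976151104675302
rz 0.1  d 0.2496 -0.2657 -0.1792
from [ 607. -341.  225.] 53 tilt None
rz -0.0  d 0.1242 -0.1318 -0.0050
rz -0.0  d 0.1242 -0.1318 -0.0050
```

Request:
{"fn": "drive_tool", "kwargs": {"series": "0 0 0 0 0 -0.03 -1; 0 0 0 0 0 -0.065 -1; 0 0 0 0 0 -0.1 -1; 0 0 0 0 0 -0.135 -1; 0 0 0 0 0 -0.165 -1"}}

```text
clock: 12.88
eef_pos: [607.3, -342.0, 219.4]
tool_rot: [-0.001, 0.894, 0.447, -0.0]
contact_force: [0.9, -0.7, -0.7]
grip_width: 22.5
gripper_force: 68.9
```

Request:
{"fn": "drive_tool", "kwargs": {"series": "0 0 0 0.022 -0.024 0 -1; 0 0 0 0.047 -0.05 0 -1; 0 0 0 0.073 -0.077 0 -1; 0 0 0 0.099 -0.105 0 -1; 0 0 0 0.125 -0.133 0 -1"}}

```text
clock: 13.3
eef_pos: [575.1, -160.8, 216.7]
tool_rot: [-0.001, 0.895, 0.447, -0.001]
contact_force: [0.9, 0.2, -0.6]
grip_width: 22.4
gripper_force: 69.0
```

Request:
{"fn": "drive_tool", "kwargs": {"series": "0 0 0 0.026 -0.028 0 -1; 0 0 0 0.053 -0.056 0 -1; 0 0 0 0.08 -0.084 0 -1; 0 0 0 0.105 -0.11 0 -1; 0 0 0 0.125 -0.132 0 -1"}}

```text
clock: 13.72
eef_pos: [544.1, 19.3, 217.1]
tool_rot: [-0.001, 0.894, 0.448, -0.001]
contact_force: [1.0, 1.1, -1.3]
grip_width: 22.3
gripper_force: 69.0
```

Request:
{"fn": "drive_tool", "kwargs": {"series": "0 0 0 0 0 0 -1; 0 0 0 0 0 0 -1; 0 0 0 0 0 0 -1; 0 0 0 0 0 0 -1; 0 0 0 0 0 0 -1"}}

```text
clock: 14.13
eef_pos: [545.7, 15.4, 218.3]
tool_rot: [-0.0, 0.895, 0.446, -0.001]
contact_force: [-0.3, 0.6, -1.0]
grip_width: 22.2
gripper_force: 69.0
```

```bash
python3 -c "
from m import *
run('w13',(0.2,-0.8),8);s=robot.state();print(s['eef_pos'].round(1))
z=np.load('w13.npz');T,W=wcloud(z['d'],z['p'],z['M']);q=(z['d']>0)&(np.abs(T[...,2]+10)<4)&(T[...,0]>14)&(np.hypot(T[...,0],T[...,1])<58)
print(fitdisc(T,z['d']*q,(0,0),-14,-6,52))
"
```

```text
[545.7  15.4 218.3] 53.0
29 [312.5 115.4] 48 [586.7  74.9 183.5]
[545.8  15.5 218.5]
(array([ 0.30949571, -0.49054715]), np.float64(51.19246455527232), 19)
```

Request:
{"fn": "drive_tool", "kwargs": {"series": "0 0 0 0.0005 0.0005 0.02 -1; 0 0 0 0.0005 0.0005 0.04 -1; 0 0 0 0.0005 0.0005 0.06 -1; 0 0 0 0.0005 0.0005 0.066 -1; 0 0 0 0.0005 0.0005 0.066 -1"}}

```text
clock: 14.6
eef_pos: [544.7, 16.2, 150.4]
tool_rot: [-0.001, 0.895, 0.447, -0.002]
contact_force: [0.2, 0.2, -1.3]
grip_width: 21.8
gripper_force: 69.0
```

Request:
{"fn": "drive_tool", "kwargs": {"series": "0 0 0 0 0 0.003 -1; 0 0 0 0 0 0.006 -1; 0 0 0 0 0 0.009 -1; 0 0 0 0 0 0.012 -1; 0 0 0 0 0 0.014 -1"}}

```text
clock: 15.02
eef_pos: [546.8, 16.8, 139.4]
tool_rot: [0.0, 0.894, 0.447, 0.0]
contact_force: [0.3, 1.3, -1.4]
grip_width: 22.2
gripper_force: 69.0
```

```bash
python3 -c "
from h import *
s=robot.state();print(s['eef_pos'].round(1),s['contact_force'].round(1),s['moment'].round(2))"
```

```text
[546.8  16.8 139.4] [ 0.3  1.3 -1.4] [ 0.   -0.01 -0.05]
```

Request:
{"fn": "drive_tool", "kwargs": {"series": "0 0 0 0 0 0.003 -1; 0 0 0 0 0 0.006 -1; 0 0 0 0 0 0.009 -1; 0 0 0 0 0 0.011 -1; 0 0 0 0 0 0.013 -1"}}

```text
clock: 15.43
eef_pos: [546.3, 16.8, 125.9]
tool_rot: [-0.0, 0.894, 0.447, -0.0]
contact_force: [-3.7, 1.1, 9.3]
grip_width: 22.5
gripper_force: 70.1
```

Request:
{"fn": "drive_tool", "kwargs": {"series": "0 0 0 0 0 0.001 -1; 0 0 0 0 0 0.002 -1; 0 0 0 0 0 0.002 -1; 0 0 0 0 0 0.002 -0.2; 0 0 0 0 0 0.002 0"}}

```text
clock: 15.85
eef_pos: [546.8, 16.8, 124.4]
tool_rot: [0.0, 0.894, 0.447, 0.001]
contact_force: [0.1, -0.0, 0.7]
grip_width: 42.5
gripper_force: 0.0
```

Request:
{"fn": "drive_tool", "kwargs": {"series": "0 0 0 0 0 0 0; 0 0 0 0 0 -0.03 0; 0 0 0 0 0 -0.06 0; 0 0 0 0 0 -0.09 0; 0 0 0 0 0 -0.1 0"}}

```text
clock: 16.27
eef_pos: [548.4, 16.6, 228.9]
tool_rot: [0.002, 0.894, 0.447, 0.003]
contact_force: [1.8, 0.6, 0.9]
grip_width: 42.5
gripper_force: 0.0
```

Run:
```python
from h import *
im,d,p,M=wshot("w14");print(p)
T,W=wcloud(d,p,M);r=np.hypot(W[...,0]-546.2,W[...,1]-16);k=(d>0)&(W[...,2]<160)&(W[...,2]>80)
for a in range(0,60,5):
    q=k&(r>=a)&(r<a+5)
    if q.any():print(a,q.sum(),np.percentile(W[...,2][q],[10,50,90]).round(0))
print(fitdisc(W,d,(546,16),132,139,52))
# level
q=k&(r>15)&(r<48)&(np.abs(W[...,2]-135)<5);A=np.c_[W[q][:,:2]-[546,16],np.ones(q.sum())];print(np.linalg.lstsq(A,W[q][:,2],rcond=None)[0].round(4))
plan((380,-231,215),110,2)
```

```text
[548.36004439  16.58412888 228.89496817]
0 103 [147. 150. 152.]
5 346 [137. 147. 150.]
10 519 [136. 148. 150.]
15 679 [135. 136. 137.]
20 905 [135. 136. 137.]
25 1116 [135. 136. 137.]
30 1306 [135. 136. 137.]
35 1503 [135. 136. 137.]
40 1698 [135. 136. 137.]
45 1953 [135. 136. 137.]
50 1094 [ 91. 135. 136.]
55 4349 [ 99. 135. 155.]
(array([546.48089242,  17.42937554]), np.float64(50.978922143923334), 45)
[-3.800000e-03 -6.600000e-03  1.360219e+02]
from [548.9  16.5 229.5] 53.1 tilt 0.5241115999867769
rz -28.4  d -0.1497 0.0066 0.0073
rz -28.4  d -0.1348 -0.0654 0.0073
```

Slicer is seated level, plate top at ~135 mm. Now the lid.

Request:
{"fn": "drive_tool", "kwargs": {"series": "0 0 -5.7 -0.03 0.0013 0 1; 0 0 -11.4 -0.06 0.0026 0 1; 0 0 -17 -0.09 0.004 0 1; 0 0 -22.7 -0.12 0.0053 0 1; 0 0 -28.4 -0.1497 0.0066 0 1"}}

```text
clock: 16.73
eef_pos: [460.6, -107.7, 222.2]
tool_rot: [-0.001, 0.756, 0.655, -0.001]
contact_force: [0.9, -0.5, -0.3]
grip_width: 85.3
gripper_force: 0.0
```

Request:
{"fn": "drive_tool", "kwargs": {"series": "0 0 -7 -0.034 -0.0164 0.01 1; 0 0 -14 -0.0674 -0.0327 0.025 1; 0 0 -21 -0.1 -0.049 0.045 1; 0 0 -28.4 -0.1348 -0.0654 0.06 1; 0 0 -28.4 -0.1348 -0.0654 0.06 1"}}

```text
clock: 17.15
eef_pos: [374.1, -232.0, 160.2]
tool_rot: [-0.002, 0.573, 0.819, -0.001]
contact_force: [-0.4, 0.6, -0.3]
grip_width: 85.3
gripper_force: 0.0
```

Request:
{"fn": "drive_tool", "kwargs": {"series": "0 0 0 0 0 0.01 1; 0 0 0 0 0 0.015 1; 0 0 0 0 0 0.015 1; 0 0 0 0 0 0.015 1; 0 0 0 0 0 0.015 1"}}

```text
clock: 17.57
eef_pos: [378.2, -230.0, 149.4]
tool_rot: [0.0, 0.573, 0.819, 0.0]
contact_force: [-0.1, -0.5, 0.2]
grip_width: 85.6
gripper_force: 0.0
```

Run:
```python
from h import *
im,d,p,M=wshot("w15");print(p,psi()[2],robot.state()["grip_width"])
T,W=wcloud(d,p,M)
t=(d>0)&(np.hypot(W[...,0]-380,W[...,1]+231)<60)&(W[...,2]>70)&(W[...,2]<92);print("tube",t.sum(),W[t].mean(0).round(1))
c,r,n=fitdisc(W,d,tuple(W[t].mean(0)[:2]),72,90,24);print(c,r,n)
P=W-[*c,0];rr=np.hypot(P[...,0],P[...,1]);k=(d>0)&(np.abs(W[...,2]-22)<5)
print(fitdisc(W,d,tuple(c),18,27,60))
l=k&(rr>62)&(rr<74);a=np.degrees(np.arctan2(P[...,1],P[...,0]))[l]
for a0 in(10,130,-110):
    q=np.abs((a-a0+180)%360-180)<25;
    if q.any():print(a0,q.sum(),a[q].mean(),np.percentile(a[q],[3,97]))
plan((*c,18),110,1)
```

```text
[ 378.22340786 -229.99044137  149.39589348] 110.03421148141106 85.10471059395499
tube 2894 [ 375.9 -226.    81.9]
[ 376.6107854  -227.72546621] 23.48617140986446 45
(array([ 376.88417704, -228.21530855]), np.float64(59.70795022088237), 45)
10 235 10.534340531498655 [ 0.50992366 20.26610272]
130 259 130.55548532026705 [120.90542649 140.35965413]
-110 210 -109.81188464495554 [-119.29830705  -99.74353137]
from [ 378.3 -230.2  149.6] 110.0 tilt 0.06970446553654146
rz 0.0  d 0.0029 -0.0008 0.1316
```

Request:
{"fn": "drive_tool", "kwargs": {"series": "0 0 0 0.0025 -0.001 0.03 1; 0 0 0 0.0025 -0.001 0.065 1; 0 0 0 0.0025 -0.001 0.1 1; 0 0 0 0.0025 -0.001 0.12 1; 0 0 0 0.0025 -0.001 0.131 1"}}

```text
clock: 18.03
eef_pos: [374.3, -226.7, 15.2]
tool_rot: [-0.002, 0.573, 0.819, 0.0]
contact_force: [-0.0, -0.4, -0.2]
grip_width: 85.2
gripper_force: 0.0
```

Request:
{"fn": "drive_tool", "kwargs": {"series": "0 0 0 0 0 0 0.5; 0 0 0 0 0 0 0; 0 0 0 0 0 0 -0.5; 0 0 0 0 0 0 -0.5; 0 0 0 0 0 0 -0.5", "squeeze": 80}}

```text
clock: 18.45
eef_pos: [377.8, -230.3, 20.8]
tool_rot: [0.003, 0.574, 0.819, -0.0]
contact_force: [1.5, -0.1, 4.4]
grip_width: 46.4
gripper_force: 82.0
```

```bash
python3 -c "
from h import *
s=robot.state();print(s['clock'],s['eef_pos'].round(1),s['contact_force'].round(1),s['grip_width'],s['gripper_force'],psi()[2])"
```

```text
18.45 [ 377.8 -230.3   20.8] [ 1.5 -0.1  4.4] 46.4264844998744 82.02292799949646 109.95008992101766
```

Request:
{"fn": "drive_tool", "kwargs": {"series": "0 0 0 0 0 -0.02 -0.5; 0 0 0 0 0 -0.055 -0.5; 0 0 0 0 0 -0.09 -0.5; 0 0 0 0 0 -0.13 -0.5; 0 0 0 0 0 -0.17 -0.5"}}

```text
clock: 18.87
eef_pos: [375.1, -228.4, 189.8]
tool_rot: [-0.0, 0.574, 0.819, -0.0]
contact_force: [1.4, -0.6, -1.4]
grip_width: 46.7
gripper_force: 82.4
```

Request:
{"fn": "drive_tool", "kwargs": {"series": "0 0 0 0 0 -0.03 -0.5; 0 0 0 0 0 -0.05 -0.5; 0 0 0 0 0 -0.055 -0.5; 0 0 0 0 0 -0.055 -0.5; 0 0 0 0 0 -0.055 -0.5"}}

```text
clock: 19.28
eef_pos: [375.4, -228.5, 242.1]
tool_rot: [-0.001, 0.574, 0.819, 0.0]
contact_force: [-0.4, -0.1, -3.0]
grip_width: 46.5
gripper_force: 82.4
```

```bash
cat > lid.py <<'E'
from h import *
def inhand(name):
    im,d,p,M=wshot(name);T,W=wcloud(d,p,M)
    k=(d>0)&(np.hypot(T[...,0],T[...,1])<80)&(np.hypot(T[...,0],T[...,1])>35)&(T[...,2]>-25)&(T[...,2]<15)&(T[...,0]>0)
    z=np.median(T[...,2][k]);k&=np.abs(T[...,2]-z)<4
    A=np.c_[T[k][:,:2],np.ones(k.sum())];co=np.linalg.lstsq(A,T[k][:,2],rcond=None)[0]
    c,r,n=fitdisc(T,d*k,(0,0),z-4,z+4,60)
    P=T-[*c,0];rr=np.hypot(P[...,0],P[...,1]);l=(d>0)&(np.abs(T[...,2]-z)<5)&(rr>62.5)&(rr<74);a=-np.degrees(np.arctan2(P[...,1],P[...,0]))[l]
    ps=psi()[2]
    print("p",p.round(1),"psi",round(ps,2),"plate tool z",z.round(1),"tilt deg",np.degrees(co[:2]).round(2),"centre tool",c.round(1),r.round(1),n)
    H,e=np.histogram(a,72,(-180,180));i=np.nonzero(H>5)[0]
    # group lug angles (world-sense offset from tool x)
    for a0 in(10,130,-110):
        x=a0-110; q=np.abs((a-x+180)%360-180)<22
        if q.sum()>20: b=x+((a[q]-x+180)%360-180); print("lug",a0,q.sum(),"mean off",b.mean().round(2),np.percentile(b,[3,97]).round(1))
    return im,d,p,M,T,W
if __name__=="__main__":
    import sys;inhand(sys.argv[1])
E
python3 lid.py w16
```

```text
p [ 375.4 -228.5  242.1] psi 109.94 plate tool z -2.2 tilt deg [-0.25  0.16] centre tool [ 2.1 -1.2] 59.5 25
lug 10 505 mean off -98.98 [-109.5  -89.6]
lug 130 820 mean off 20.34 [10.8 30.2]
```

```bash
python3 -c "
from h import *
plan((546.4,13.6,235),65.3,2)"
```

```text
from [ 374.9 -228.2  241.1] 109.9 tilt 0.18480122834475066
rz 22.3  d 0.0844 0.1218 0.0030
rz 22.3  d 0.1243 0.0807 0.0030
```

Request:
{"fn": "drive_tool", "kwargs": {"series": "0 0 4.5 0.0169 0.0244 0 -0.5; 0 0 8.9 0.0338 0.0487 0 -0.5; 0 0 13.4 0.0506 0.0731 0 -0.5; 0 0 17.9 0.0675 0.0974 0 -0.5; 0 0 22.3 0.0844 0.1218 0 -0.5"}}

```text
clock: 19.75
eef_pos: [460.6, -106.2, 240.2]
tool_rot: [-0.002, 0.723, 0.691, -0.001]
contact_force: [0.3, -1.1, -1.5]
grip_width: 46.5
gripper_force: 82.7
```

Request:
{"fn": "drive_tool", "kwargs": {"series": "0 0 5 0.0249 0.0161 0 -0.5; 0 0 10 0.05 0.0323 0 -0.5; 0 0 15 0.08 0.052 0 -0.5; 0 0 19 0.105 0.068 0 -0.5; 0 0 22.3 0.1243 0.0807 0 -0.5"}}

```text
clock: 20.17
eef_pos: [546.7, 15.5, 239.7]
tool_rot: [-0.002, 0.842, 0.539, -0.002]
contact_force: [-0.1, -0.3, -1.3]
grip_width: 46.8
gripper_force: 82.6
```

Request:
{"fn": "drive_tool", "kwargs": {"series": "0 0 0 0 0 0 -0.5; 0 0 0 0 0 0 -0.5; 0 0 0 0 0 0 -0.5; 0 0 0 0 0 0 -0.5; 0 0 0 0 0 0 -0.5"}}

```text
clock: 20.58
eef_pos: [546.3, 12.1, 242.7]
tool_rot: [-0.0, 0.842, 0.539, -0.0]
contact_force: [0.3, -0.2, -1.6]
grip_width: 46.8
gripper_force: 82.7
```

Run:
```python
from lid import *
im,d,p,M,T,W=inhand("w17")
print(robot.state()["joints"].round(2))
marks(im,p,M,(546.2,16))
D=p+M@[2.1,-1.2,0];print("lid centre",D.round(1));plan((546.4,13.6,178),65.3,1)
```

```text
p [546.3  12.1 242.7] psi 65.27 plate tool z -2.1 tilt deg [-0.24  0.15] centre tool [ 1.7 -0.6] 59.3 25
lug 10 506 mean off -99.32 [-109.8  -89.6]
lug 130 791 mean off 20.47 [10.9 30.4]
[-0.1   0.11  0.22  1.68 -0.    1.9 ]
29 [333.  110.9] 32 [587.   75.1 183.5]
269 [368.7 265.3] 122 [564.6 -47.8 183.5]
lid centre [546.1  14.5 242.7]
from [546.5  12.1 243. ] 65.3 tilt 0.01831768968262422
rz -0.0  d 0.0013 -0.0007 0.0650
```

Request:
{"fn": "drive_tool", "kwargs": {"series": "0 0 0 0.0015 -0.0005 0.015 -0.5; 0 0 0 0.0015 -0.0005 0.03 -0.5; 0 0 0 0.0015 -0.0005 0.042 -0.5; 0 0 0 0.0015 -0.0005 0.05 -0.5; 0 0 0 0.0015 -0.0005 0.052 -0.5"}}

```text
clock: 21.05
eef_pos: [546.0, 14.2, 189.3]
tool_rot: [-0.001, 0.842, 0.539, -0.001]
contact_force: [-0.9, 0.8, -2.1]
grip_width: 46.7
gripper_force: 82.7
```

Request:
{"fn": "drive_tool", "kwargs": {"series": "0 0 0 0 0 0.003 -0.5; 0 0 0 0 0 0.006 -0.5; 0 0 0 0 0 0.009 -0.5; 0 0 0 0 0 0.011 -0.5; 0 0 0 0 0 0.013 -0.5"}}

```text
clock: 21.47
eef_pos: [547.5, 14.6, 178.3]
tool_rot: [0.0, 0.842, 0.54, 0.0]
contact_force: [0.7, 0.7, -2.7]
grip_width: 46.4
gripper_force: 82.7
```

Run:
```python
from lid import *
s=robot.state();print(s["contact_force"].round(1),s["moment"].round(2));inhand("w18");print(robot.state()["eef_pos"].round(1))
```

```text
[ 0.7  0.7 -2.7] [-0.01  0.03 -0.01]
p [547.5  14.6 178.3] psi 65.35 plate tool z -2.4 tilt deg [-1.24 -0.01] centre tool [6.6 5.1] 63.7 24
lug 10 244 mean off -105.47 [-115.4  -94.7]
lug 130 834 mean off 19.84 [-1.5 36.6]
[547.2  14.7 177.7]
```

Request:
{"fn": "drive_tool", "kwargs": {"series": "0 0 0 -0.0005 0 0.001 -0.5; 0 0 0 -0.0005 0 0.002 -0.5; 0 0 0 -0.0005 0 0.003 -0.5; 0 0 0 -0.0005 0 0.004 -0.5; 0 0 0 -0.0005 0 0.004 -0.5"}}

```text
clock: 21.93
eef_pos: [547.1, 14.3, 174.9]
tool_rot: [0.0, 0.842, 0.54, 0.0]
contact_force: [-1.5, 1.0, 1.2]
grip_width: 46.6
gripper_force: 82.9
```

```bash
python3 -c "
from h import *
s=robot.state();print(s['eef_pos'].round(1),s['contact_force'].round(1),s['moment'].round(2),psi()[2])"
```

```text
[547.1  14.3 174.9] [-1.5  1.   1.2] [ 0.03  0.26 -0.07] 65.34972822179552
```

Request:
{"fn": "drive_tool", "kwargs": {"series": "0 0 0 0 0 0.0005 -0.5; 0 0 0 0 0 0.001 -0.5; 0 0 0 0 0 0.0012 -0.5; 0 0 0 0 0 0.0012 -0.5; 0 0 0 0 0 0.0012 -0.5"}}

```text
clock: 22.35
eef_pos: [547.2, 14.3, 174.8]
tool_rot: [0.001, 0.842, 0.54, 0.001]
contact_force: [-3.3, 0.8, 6.0]
grip_width: 46.8
gripper_force: 82.8
```

Run:
```python
from h import *
s=robot.state();print(s['eef_pos'].round(1),s['contact_force'].round(1),s['moment'].round(2),psi()[2])
im,d,p,M=wshot("w19");T,W=wcloud(d,p,M);r=np.hypot(W[...,0]-546.2,W[...,1]-16)
k=(d>0)&(r>30)&(r<57)&(W[...,2]>165)&(W[...,2]<185);A=np.c_[W[k][:,:2]-[546,16],np.ones(k.sum())]
print(k.sum(),np.linalg.lstsq(A,W[k][:,2],rcond=None)[0].round(3))
```

```text
[547.2  14.3 174.8] [-3.3  0.8  6. ] [ 0.01  0.65 -0.02] 65.35033158315166
13239 [ 1.00000e-03 -0.00000e+00  1.76932e+02]
```

Request:
{"fn": "drive_tool", "kwargs": {"series": "0 0 2.6 -0.0003 -0.0007 0 -0.5; 0 0 5.2 -0.0004 -0.0008 0 -0.5; 0 0 7.8 -0.0004 -0.0009 0 -0.5; 0 0 10.4 -0.0005 -0.001 0 -0.5; 0 0 13 -0.0005 -0.0011 0 -0.5"}}

```text
clock: 22.82
eef_pos: [546.5, 13.7, 174.8]
tool_rot: [0.001, 0.898, 0.441, 0.001]
contact_force: [-3.0, 0.7, 6.3]
grip_width: 46.3
gripper_force: 83.1
```

Run:
```python
from h import *
s=robot.state();print(s['eef_pos'].round(1),s['contact_force'].round(1),s['moment'].round(2),psi()[2])
im,d,p,M=wshot("w20");T,W=wcloud(d,p,M);C=np.array([546.2,16.0])
P=W[...,:2]-C;r=np.hypot(P[...,0],P[...,1]);a=np.degrees(np.arctan2(P[...,1],P[...,0]))
# pointers: dark pixels on lid plate z~177 r 45..70 ; marks z~183 r 64..79
m=(im.max(2)<55)&(d>0)&(r>48)&(r<80)&(W[...,2]>170)&(W[...,2]<190)
n,l,st,ce=cv2.connectedComponentsWithStats(m.astype(np.uint8))
for i in range(1,n):
    if st[i][4]>25:
        q=l==i;print(st[i][4],ce[i].round(0),"ang",a[q].mean().round(1),"r",np.percentile(r[q],[5,95]).round(0),"z",np.median(W[...,2][q]).round(0))
```

```text
[546.5  13.7 174.8] [-3.   0.7  6.3] [-0.05  0.7   0.47] 52.27269541422448
125 [306. 118.] ang 55.5 r [65. 78.] z 186.0
104 [279. 161.] ang 71.9 r [48. 57.] z 179.0
95 [405. 261.] ang -47.4 r [49. 59.] z 179.0
73 [419. 297.] ang -63.9 r [65. 77.] z 186.0
```

Request:
{"fn": "drive_tool", "kwargs": {"series": "0 0 2 -0.0004 -0.0006 0 -0.5; 0 0 4 -0.0005 -0.0007 0 -0.5; 0 0 6 -0.0005 -0.0008 0 -0.5; 0 0 8 -0.0005 -0.0008 0 -0.5; 0 0 10 -0.0005 -0.0009 0 -0.5"}}

```text
clock: 23.28
eef_pos: [545.3, 14.4, 174.8]
tool_rot: [0.001, 0.932, 0.361, 0.001]
contact_force: [-1.7, 1.2, 6.1]
grip_width: 46.5
gripper_force: 83.0
```

```bash
cat > ptr.py <<'E'
from h import *
import sys
s=robot.state();print(s['clock'],s['eef_pos'].round(1),s['contact_force'].round(1),s['moment'].round(2),psi()[2].round(2),s['grip_width'].round(1),s['joints'][5].round(2))
im,d,p,M=wshot(sys.argv[1]);T,W=wcloud(d,p,M);C=np.array([546.2,16.0])
P=W[...,:2]-C;r=np.hypot(P[...,0],P[...,1])
m=(im.max(2)<55)&(d>0)&(r>48)&(r<80)&(W[...,2]>170)&(W[...,2]<190)
n,l,st,ce=cv2.connectedComponentsWithStats(m.astype(np.uint8))
for i in range(1,n):
    if st[i][4]>25:
        q=l==i; rr=np.percentile(r[q],[5,95]).round(0); zt=178 if rr[0]<62 else 184.5
        X=wplane([ce[i]],zt,p,M)[0]; b=np.degrees(np.arctan2(X[1]-C[1],X[0]-C[0])); print(st[i][4],ce[i].round(0),"ang",b.round(1),"r",rr,"z",np.median(W[...,2][q]).round(0))
k=(d>0)&(r>30)&(r<56)&(W[...,2]>165)&(W[...,2]<190);A=np.c_[W[k][:,:2]-[546,16],np.ones(k.sum())]
print(k.sum(),np.linalg.lstsq(A,W[k][:,2],rcond=None)[0].round(3))
E
python3 ptr.py w21
```

```text
Traceback (most recent call last):
  File "ptr.py", line 3, in <module>
    s=robot.state();print(s['clock'],s['eef_pos'].round(1),s['contact_force'].round(1),s['moment'].round(2),psi()[2].round(2),s['grip_width'].round(1),s['joints'][5].round(2))
                                                                                                                              ^^^^^^^^^^^^^^^^^^^^^
AttributeError: 'float' object has no attribute 'round'
```

```bash
sed -i "s/s\['grip_width'\].round(1)/round(s['grip_width'],1)/" ptr.py; python3 ptr.py w21
```

```text
23.2833 [545.3  14.4 174.8] [-1.7  1.2  6.1] [-0.06  0.54  0.59] 42.38 46.5 2.31
148 [282. 122.] ang 55.5 r [65. 78.] z 186.0
95 [279. 161.] ang 63.2 r [49. 57.] z 179.0
89 [406. 261.] ang -58.2 r [48. 58.] z 179.0
111 [429. 281.] ang -64.7 r [63. 76.] z 186.0
12683 [ 1.00000e-03 -1.00000e-03  1.76924e+02]
```

Request:
{"fn": "drive_tool", "kwargs": {"series": "0 0 1.5 -0.0001 -0.0001 0 -0.5; 0 0 3 -0.0001 -0.0001 0 -0.5; 0 0 4.5 -0.0001 -0.0002 0 -0.5; 0 0 6 -0.0001 -0.0002 0 -0.5; 0 0 7.5 -0.0001 -0.0003 0 -0.5"}}

```text
clock: 23.75
eef_pos: [544.9, 14.8, 174.8]
tool_rot: [0.0, 0.954, 0.3, 0.001]
contact_force: [-2.9, 1.2, 6.6]
grip_width: 46.2
gripper_force: 83.0
```

```bash
python3 ptr.py w22; python3 -c "
import cv2;im=cv2.imread('pics/w22.png');cv2.imwrite('pics/w22c.png',cv2.resize(im[60:340,190:480],None,fx=2.1,fy=2.1))"
```

```text
23.75 [544.9  14.8 174.8] [-2.9  1.2  6.6] [-0.06  0.57  0.69] 34.92 46.2 2.44
155 [264. 128.] ang 55.5 r [65. 78.] z 186.0
90 [279. 161.] ang 55.9 r [49. 57.] z 180.0
90 [406. 261.] ang -65.8 r [48. 58.] z 179.0
120 [435. 268.] ang -64.7 r [63. 76.] z 186.0
12680 [ 1.00000e-03 -0.00000e+00  1.76923e+02]
```

View pics/w22c.png

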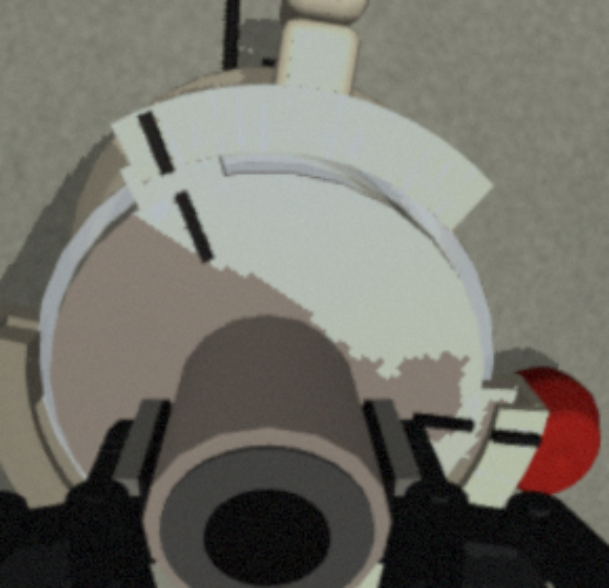

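The pointers line up with the pulse marks: mark (155,143) and pointer (193,227), mark (515,437) and pointer (445,422). The mean offset is under 0.5°, and the lid is level and home, so I'm handing in while still holding it.

```bash
python3 -c "
from bench import robot
print(robot.finish_job())"
```

```text
the job is handed in; nothing more can be done
None
```

I handed the job in at about 24 s: the thrower and then the slicer are on the spindle, and the lid is home, still gripped and held with its pointers within about 0.5° of the pulse marks on average. It never got near the lock.

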